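# Clamp a bearing block in a cam-lever jig

## Robot

A 6-joint arm with a two-finger parallel gripper is mounted at the origin on the work surface. World frame = base frame: x ahead of the robot, y to its left, z up, the work surface at z = 0. Lengths are in m, angles in degrees, forces in N, time in s.
With the tool pointing down it reaches from about 0.375 to 0.9 m from the base axis. Payload 3.1 kg.
Tool frame: the origin (TCP) lies at the very end of the fingers, on their centre line; the grasp point (between the pads) lies 19 mm behind it (bot.hold_point_z is the z of the grasp point in the tool frame, in m); z points along the fingers, y is the direction in which the jaws open and shut (so a half turn about z gives the same grasp; the last joint's range is limited). The gripper opens to 87 mm and grips with 3 to 60 N. Pads are 19 mm wide; open, the fingers measure 117 mm over their backs; the gripper's body (75 mm by 190 mm) begins 51 mm behind the grasp point.
Start: joints at [-85.972, 30.224, 82.088, -0, 67.689, -10.227], TCP at [0.154, -0.606, 0.223] pointing down, gripper open.
Joint ranges: [-176.69, 176.69], [-43.24, 126.21], [12.49, 139.97], [-82, 262], [0, 151.66], [-163.58, 163.58]. Speed limits (degrees/s): [159.86, 159.86, 180, 180, 180, 180].

## Interface

Orientations are given as a 3x3 rotation matrix whose columns are the frame's x, y, z axes.
In Python, from rig import bot gives the robot as it stands.
- The arm moves only by the tool servo_tool, never from a script. Its argument "increments" is a list of rows, each a list of 3 entries, a list of its own where there are three numbers: the closure, from 0 (fully open) to 1 (shut), then the shift along the tool's x, y, z in mm, then the turn about the tool's z in degrees. In form: [[claw, [x, y, z], turn], ...]. A call has 1 to 5 rows; each row shifts and turns the commanded pose from where the row before left it, along the tool's axes as they then stand; what a row does not reach is not made up. A row lasts 1/8 s, in which the tool goes at most 62.5 mm and 10.7 degrees, less where a joint would pass 70% of its speed; a pose out of reach is approached as far as the arm can. A call with a gripper value outside its range is refused whole. The fingers move at their own pace and stop on an object; the grip force is fixed at half the most. Time passes only in rows, so rows that do not move let the fingers close. It gives the time, the measured TCP pose, the force and the opening at its end, in the units of the state.
- bot.read_state(): the state, without advancing time (a new reading comes with each control period).
- bot.capture(name): name is "scene" or "top" or "wrist"; returns (picture, depth): 384x512x3 uint8, blue, green, red; 384x512 float32, m along the optical axis (not along the pixel's ray), 0 where there is no reading.
- bot.camera_info(name): a dict with "K" (3x3 intrinsics, pixels), "distortion" ([k1, k2, p1, p2, k3] as OpenCV has them; the pictures are not rectified), "R" (3x3) and "t" (3): a world point X has camera coordinates R X + t; the wrist camera has in their place "mount" (4x4, takes a point from camera to tool coordinates, whose origin is the TCP and whose axes are the flange's). Camera axes: x right, y down, z forward; pixel columns grow to the right and rows downward; lengths in m; the calibration is good to about 2 mm. A picture is of the moment at which its call begins: read the wrist's pose just before it. camera_info takes no time and is no camera call.
- bot.hand_in(): hands the job in, once; it reports no verdict.
Trained networks look in the newest picture that a camera, given by its name, has taken for a name from the list of things; names that differ only in an ending like _2 or _b are one class to them, and where a whole thing is asked for, a point or a joint stands for the part that bears it (a point fixed in the world has none). Each returns a list of dicts, best first, with "p" (0 to 1); they miss things now and then, are a little off and sometimes report something else, mostly with a low value. They report only what shows in the picture. A call takes as long as a camera call. They do not tell look-alikes from the thing itself.
- bot.find_in(camera, thing): "bbox" ([left, top, right, bottom] in pixels, round what is visible of it).
- bot.trace(camera, thing): "region" (384x512 bool, what is visible of it) and "bbox" ([left, top, right, bottom] in pixels, round what is visible of it).
The state is a dict: "time_s": time; "joint_positions": joint angles; "qvel": joint speeds; "tau": joint torques, N m; "position": TCP position; "tcp_rot": TCP orientation; "force": force on the tool from outside, world axes, zero at the start; "moment": the same for the moment, N m; "opening": opening from 0.0 (shut) to 1.0 (fully open).
Only numpy, scipy, OpenCV 4.12 (cv2) and the standard library are available. Lean on these libraries where they do the work, as an engineer would, in place of code of your own. Each camera call takes 0.05 s, during which the arm holds its last target.

## Task

Gently lower the green bearing block over the two upright pintles of the aluminium jig plate until its foot lies flat on the plate, and let go of it. Then, with the cam lever still standing up, turn the black wing nut clockwise until the clamp's pad stands about 8 mm from the bearing's foot, and only then flip the red lever over, outwards and down all the way, so that it clamps the bearing with the right force. Leave the spray can, the tape roll and the screwdriver where they are.

Things in the scene. Friction and masses are not known exactly. Their poses are not given: they have to be found in the camera images.
- bearing_center (a point): Green pillow-block bearing, loose, 0.4-0.8 kg. Point: its centre, 33 mm above its underside; x along the foot, y across, z up. Foot 130 x 40 x 14 mm with two vertical through holes, 14.5 mm diameter, at x = +48 and -48 mm, y = 0. On the foot's middle a round hump 64 mm long (x), 30 mm thick (y), flat sides, top 66 mm above the underside: pinch it across y. Fits the jig either way round.
- jig: Aluminium plate 156 (x) x 64 (y) x 12 mm, fixed beside the clamp; origin on the bench under its centre, axes parallel to the clamp's. Two upright steel pintles, 12 mm diameter, at x = +48 and -48 mm, y = 0, rise 28 mm above the plate, the top 9 mm tapering to 4 mm. The seated bearing's foot lies on the plate, 12 mm above the bench, foot along x.
- clamp: Blue cam clamp fixed to the bench: a housing 56 mm wide (x), 34 mm high, from y = 74 to 240 mm. Origin on the bench, within 4 mm of the jig's; its y axis runs from the jig along the clamp, the pad pushes towards -y. Wing nut on top at y = 115 mm; lever pivot at y = 215 mm (it slides 4 mm towards the jig per rad of the nut), 50 mm above the bench.
- pad_face (a point): Middle of the front of the clamp's black pad (56 mm wide, 16 mm high), 21 mm above the bench, level with the seated foot. A foot centred on the jig has its side 20 mm from the jig's centre, so at an 8 mm gap this point is 28 mm from the jig's origin along the jig's y (2 mm either way is fine). At the start, lever up, the gap is 11 to 19 mm: too loose.
- nut_grip (a point): Black wing nut on a vertical axis: an upright bar 66 mm long, 14 mm thick, 32 mm high (free to pinch from 48 to 78 mm above the bench). Point on its axis, 66 mm above the bench; x along the bar (one end has a white mark), y across it: pinch across y from above.
- nut (a joint): Angle of the wing nut, rad, 0 to 3.8, starts at 0 to 0.35; grows clockwise seen from above. Each rad pushes the pad 4 mm towards the jig. At 0 the bar lies along the clamp's x. Stiff to turn (about 0.35 N m), stays where it is left.
- lever_hinge (a point): Pivot of the cam lever, 50 mm above the bench, between two steel cheeks; the pivot axis is level, along the clamp's x.
- lever_tip (a point): Free end of the cam lever, 120 mm from the pivot, on its mid line. The lever's red grip covers the last 75 mm and is 30 mm wide and 12 mm thick.
- lever (a joint): Cam lever angle, rad: 0 is open (up, leaning 0.17 rad towards the jig), 1.74 is level, pointing away from the jig; stop at 1.75, fully shut. Starts at 0 to 0.12. Its cam drives the pad 8 mm per rad, 14 mm in all, towards the jig. 5 to 12 N at the grip; stays where it is left.
- pad (a joint): How far the pad's spring is pushed in, m: 0 (touching nothing) to 0.011; the clamp's force gauge, 6 N per mm. Right when shut: 0.002 to 0.0085. The sleeve's end behind the pad then stands on the green band of the pad's stem (white: too loose, red: too tight).
- can: Spray can 66 mm across, 170 mm high, loose bystander; origin under its centre.
- tape: Roll of black tape 100 mm across, 24 mm high, loose bystander; origin under its centre.
- driver: Yellow-handled screwdriver lying on the bench, loose bystander.
There are look-alikes about, which are no part of the job. Of the things that look like the part that bears bearing_center, the larger one is meant. There is more than one size of the clamp; the job needs the larger.

How it is judged:
By the outcome, as a careful person would: the job done as asked, in the order asked, and still so for the second after the job is handed in, with the robot touching nothing.
It also fails if it takes over 72 s, if anything falls off the work surface, if the arm or the gripper's body presses on something with over 40 N, if the wrist force passes 120 N, or if a joint passes its speed limit or range.

## Working session

There is one attempt and no reset: what is moved stays moved. The work goes in short steps, Python scripts to look and compute and a tool call to move; the robot and the scene stay as the last step left them, time stands still between calls to the robot, and variables do not carry over. Pictures are saved under pics/ and viewed, and the job is handed in when it is done.

Besides the shell and the picture viewer there is one more tool, called after "Emit:" in YAML: its name, and indented under it one key for each argument. servo_tool: Moves the arm, as the interface text tells. Its arguments: {"type":"object","properties":{"increments":{"type":"array","items":{"type":"array"}}},"required":["increments"]}

```bash
ls; mkdir -p pics
python3 - <<'E'
from rig import bot
import cv2
s=bot.read_state();print({k:s[k] for k in('time_s','position','tcp_rot','force','opening')}, bot.hold_point_z)
for n in('scene','top','wrist'):
    p,d=bot.capture(n);cv2.imwrite(f'pics/a_{n}.png',p)
    print(n,bot.camera_info(n))
print(bot.read_state()['time_s'])
E
```

```text
pics
{'time_s': 0.0, 'position': array([ 0.15385805, -0.60497509,  0.22154748]), 'tcp_rot': array([[ 9.69205947e-01,  2.46251501e-01, -1.73495129e-04],
       [ 2.46251265e-01, -9.69203441e-01,  2.23718036e-03],
       [ 3.82756947e-04, -2.21101191e-03, -9.99997482e-01]]), 'force': array([ 0.00135278, -0.70447464,  0.0461239 ]), 'opening': 0.9995764297300882} -0.0187
scene {'K': array([[385.7265402 ,   0.        , 253.37200974],
       [  0.        , 385.7265402 , 188.50187216],
       [  0.        ,   0.        ,   1.        ]]), 'distortion': array([-0.12531631,  0.        ,  0.        ,  0.        ,  0.        ]), 'R': array([[ 0.77858112,  0.62753193,  0.00388919],
       [ 0.4977444 , -0.61375522, -0.61282545],
       [-0.38218052,  0.47907015, -0.79020873]]), 't': array([-0.32177473, -0.29561463,  1.48549492])}
top {'K': array([[372.06631729,   0.        , 254.62499695],
       [  0.        , 372.06631729, 193.7594136 ],
       [  0.        ,   0.        ,   1.        ]]), 'distortion': array([-0.09444304,  0.        ,  0.        ,  0.        ,  0.        ]), 'R': array([[-0.00871253, -0.99971218,  0.02235262],
       [-0.98319951,  0.00448856, -0.18247895],
       [ 0.1823261 , -0.02356694, -0.98295564]]), 't': array([-0.15428522,  0.57722579,  0.9106497 ])}
wrist {'K': array([[332.29506681,   0.        , 251.6319526 ],
       [  0.        , 332.29506681, 192.03572328],
       [  0.        ,   0.        ,   1.        ]]), 'distortion': array([0.01995673, 0.        , 0.        , 0.        , 0.        ]), 'mount': array([[-4.43868550e-04, -9.57850252e-01, -2.87267641e-01,
         7.83170033e-02],
       [ 9.99999875e-01, -3.58753556e-04, -3.48930042e-04,
        -6.05521331e-04],
       [ 2.31164441e-04, -2.87267760e-01,  9.57850291e-01,
        -1.63305249e-01],
       [ 0.00000000e+00,  0.00000000e+00,  0.00000000e+00,
         1.00000000e+00]])}
0.15
```

View pics/a_scene.png

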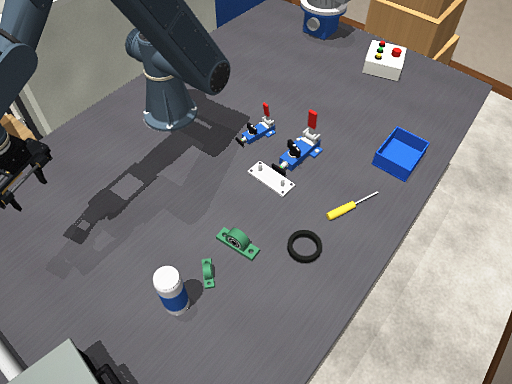

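View pics/a_top.png

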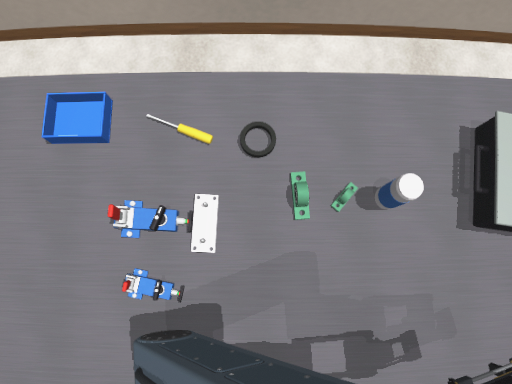

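View pics/a_wrist.png

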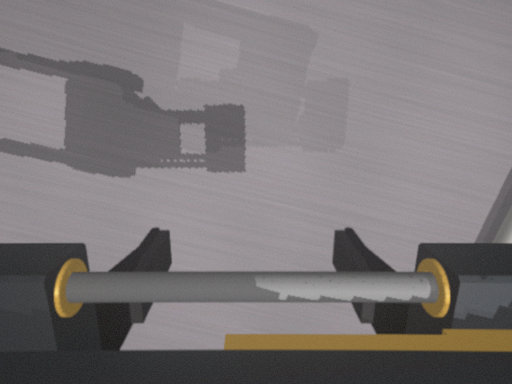

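Top view: the larger bearing is at about (300,195), the jig at (205,222) and the larger clamp at (150,218) with its lever on the left. The small bearing at (345,197) and small clamp at (150,287) are look-alikes.

```bash
cat > h.py <<'E'
import numpy as np, cv2
from rig import bot
def cam(name, state=None):
    c=bot.camera_info(name)
    K=np.array(c['K']);D=np.array(c['distortion'])
    if 'mount' in c:
        T=np.eye(4);T[:3,:3]=state['tcp_rot'];T[:3,3]=state['position']
        M=T@np.array(c['mount']); Rwc=M[:3,:3];C=M[:3,3]
    else:
        Rwc=np.array(c['R']).T;C=-Rwc@np.array(c['t'])
    return K,D,Rwc,C
def rays(cm,uv):
    K,D,R,C=cm
    n=cv2.undistortPoints(np.array(uv,float).reshape(-1,1,2),K,D).reshape(-1,2)
    return np.c_[n,np.ones(len(n))]@R.T
def onz(cm,uv,z):
    r=rays(cm,uv);C=cm[3]
    return C+r*((z-C[2])/r[:,2])[:,None]
def dep(cm,uv,d):
    return cm[3]+rays(cm,uv)*np.array(d).reshape(-1,1)
def proj(cm,X):
    K,D,R,C=cm
    rv=cv2.Rodrigues(R.T)[0]; t=-R.T@C
    return cv2.projectPoints(np.array(X,float).reshape(-1,1,3),rv,t,K,D)[0].reshape(-1,2)
def cloud(cm,d,mask):
    v,u=np.nonzero(mask&(d>0)); return dep(cm,np.c_[u,v],d[v,u])
def tri(cms,uvs):
    A=np.zeros((3,3));b=np.zeros(3)
    for cm,uv in zip(cms,uvs):
        r=rays(cm,[uv])[0];r/=np.linalg.norm(r);P=np.eye(3)-np.outer(r,r);A+=P;b+=P@cm[3]
    return np.linalg.solve(A,b)
E
python3 - <<'E'
from h import *
pics={}
for n in('scene','top'):
    p,d=bot.capture(n);cm=cam(n)
    np.savez(f'{n}.npz',p=p,d=d)
    for th in('bearing_center','jig','clamp','pad_face','nut_grip','lever_tip','can','tape','driver'):
        for r in bot.trace(n,th):
            if r['p']<.3: continue
            X=cloud(cm,d,r['region'])
            if len(X)==0: continue
            print(n,th,round(r['p'],2),np.round(r['bbox']),r['region'].sum(),'med',np.round(np.median(X,0),3),'z',np.round(np.percentile(X[:,2],[2,50,98]),3))
            rect=cv2.minAreaRect((X[:,:2]*1000).astype(np.float32));print('   ',np.round(rect[0]),np.round(rect[1]),round(rect[2],1))
print(bot.read_state()['time_s'])
p=np.load('top.npz')['p'];cv2.imwrite('pics/b_top.png',cv2.resize(p[150:320,90:370],None,fx=2.8,fy=2.8,interpolation=2))
p=np.load('scene.npz')['p'];cv2.imwrite('pics/b_sc.png',cv2.resize(p[90:300,150:350],None,fx=2.8,fy=2.8,interpolation=2))
E
```

```text
scene bearing_center 0.87 [216. 224. 261. 262.] 724 med [ 0.591 -0.289  0.017] z [-0.001  0.017  0.066]
    [ 580. -281.] [131.  46.] 6.1
scene bearing_center 0.68 [207. 260. 213. 292.] 294 med [ 0.586 -0.414  0.011] z [-0.001  0.011  0.046]
    [ 575. -406.] [30. 89.] 51.9
scene jig 0.78 [245. 162. 292. 198.] 807 med [ 0.51  -0.028  0.012] z [0.    0.012 0.033]
    [503. -19.] [ 76. 163.] 86.2
scene clamp 0.96 [270. 109. 322. 174.] 1176 med [0.522 0.139 0.035] z [0.005 0.035 0.164]
    [509. 189.] [117. 366.] 10.3
scene clamp 0.67 [233. 105. 276. 145.] 674 med [0.344 0.124 0.026] z [-0.     0.026  0.119]
    [329. 156.] [108. 257.] 10.2
scene pad_face 0.6 [272. 166. 284. 176.] 44 med [0.51  0.012 0.027] z [0.018 0.027 0.032]
    [510.  15.] [13. 45.] 87.2
scene pad_face 0.37 [246. 161. 293. 197.] 798 med [ 0.508 -0.028  0.012] z [-0.     0.012  0.033]
    [502. -18.] [ 78. 166.] 86.2
scene nut_grip 0.55 [288. 139. 299. 159.] 140 med [0.515 0.084 0.068] z [0.044 0.068 0.081]
    [513.  85.] [21. 62.] 71.2
scene nut_grip 0.47 [244. 123. 257. 134.] 81 med [0.332 0.087 0.049] z [-0.001 
[... 1073 characters left out ...]
. 228.] 82 med [0.509 0.014 0.028] z [0.016 0.028 0.031]
    [509.  18.] [16. 53.] 86.7
top nut_grip 0.73 [148. 205. 167. 232.] 260 med [0.512 0.086 0.074] z [0.033 0.074 0.08 ]
    [519.  92.] [38. 74.] 78.3
top lever_tip 0.85 [106. 207. 126. 221.] 271 med [0.517 0.176 0.12 ] z [0.035 0.12  0.171]
    [528. 206.] [80. 37.] 66.1
top can 0.57 [374. 175. 425. 210.] 1113 med [ 0.565 -0.504  0.155] z [0.014 0.155 0.173]
    [ 572. -518.] [62. 61.] 53.2
top tape 0.92 [239. 123. 274. 156.] 461 med [ 0.735 -0.164  0.024] z [0.008 0.024 0.028]
    [ 736. -167.] [94. 94.] 89.7
top driver 0.69 [176. 125. 212. 141.] 295 med [0.753 0.008 0.023] z [0.012 0.023 0.028]
    [755.  11.] [104.  25.] 67.5
1.15
```

```bash
ls pics
```

```text
a_scene.png
a_top.png
a_wrist.png
b_sc.png
b_top.png
```

Emit:
servo_tool:
  increments:
    - [0, [54, -23, 0], 0]
    - [0, [55, -23, 0], 0]
    - [0, [55, -23, 0], 0]
    - [0, [55, -23, 0], 0]
    - [0, [55, -23, 0], 0]

```text
time_s: 1.78
position: [0.3926, -0.4257, 0.2228]
tcp_rot: [[0.969, 0.246, 0.0], [0.246, -0.969, -0.001], [0.0, 0.001, -1.0]]
force: [0.4, -1.1, 0.4]
opening: 0.998
```

View pics/b_top.png

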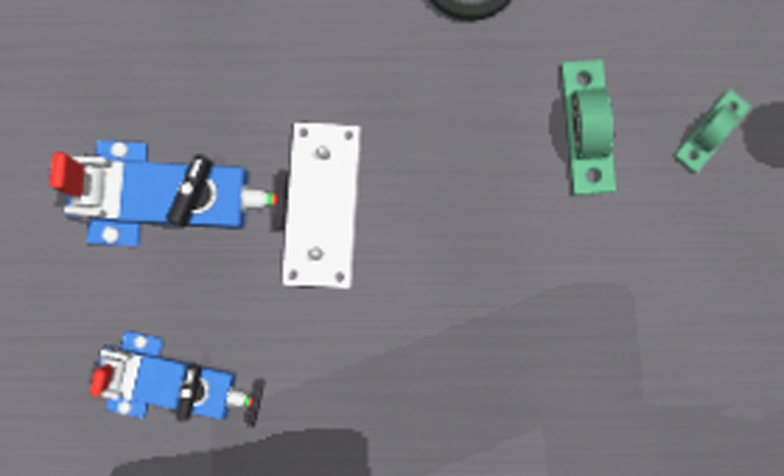

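View pics/b_sc.png

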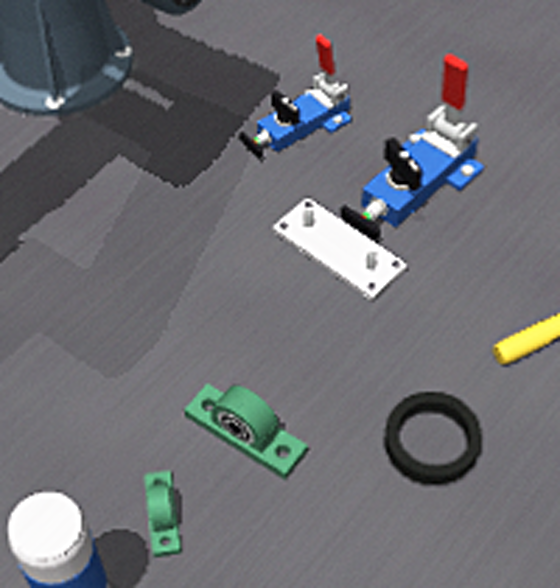

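The zoomed views show the large bearing lying upright on its foot, the jig's two pintles, the big clamp's nut rotated a little, and its lever standing up.

Emit:
servo_tool:
  increments:
    - [0, [55, -23, 0], 0]
    - [0, [55, -23, 0], 0]
    - [0, [55, -23, 0], 0]
    - [0, [53, -23, 0], 8.2]
    - [0, [0, 0, 0], 0]

```text
time_s: 2.4
position: [0.5828, -0.2807, 0.2225]
tcp_rot: [[0.994, 0.111, 0.001], [0.111, -0.994, 0.0], [0.001, -0.0, -1.0]]
force: [-0.7, 0.0, -0.1]
opening: 1.002
```

```bash
cat > wr.py <<'E'
import sys
from h import *
nm=sys.argv[1]; ths=sys.argv[2:]
s=bot.read_state();cm=cam('wrist',s);p,d=bot.capture('wrist')
np.savez(nm+'.npz',p=p,d=d,pos=s['position'],rot=s['tcp_rot'])
cv2.imwrite(f'pics/{nm}.png',p)
print(s['time_s'],s['position'],np.degrees(np.arctan2(s['tcp_rot'][1,0],s['tcp_rot'][0,0])))
for th in ths:
    for r in bot.trace('wrist',th):
        if r['p']<.3: continue
        X=cloud(cm,d,r['region'])
        if len(X)<10: continue
        print(th,round(r['p'],2),np.round(r['bbox']),'z%',np.round(np.percentile(X[:,2],[2,25,50,75,98]),4))
        rect=cv2.minAreaRect((X[:,:2]*1000).astype(np.float32));print('   all',np.round(rect[0],1),np.round(rect[1],1),round(rect[2],1))
        np.save(f'{nm}_{th}_{len(X)}.npy',X)
E
python3 wr.py w1 bearing_center
```

```text
2.4 [ 0.58281148 -0.28073043  0.22246433] 6.380919009380964
bearing_center 0.81 [235. 109. 274. 222.] z% [0.0091 0.0151 0.0167 0.0626 0.0673]
   all [ 578.4 -280.6] [130.4  41.9] 4.0
bearing_center 0.78 [321. 150. 395. 213.] z% [0.0016 0.0101 0.012  0.0386 0.0455]
   all [ 574.4 -405.5] [33.1 90.2] 48.7
```

View pics/w1.png

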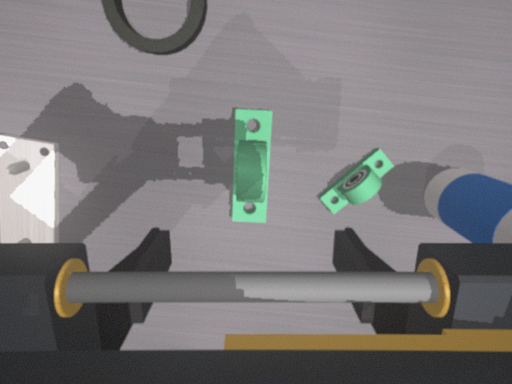

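The large bearing is at (235-274, 109-222), with its holes near (252,126) and (249,208). I'll refine using the holes and the depth slices.

Run:
```python
from h import *
z=np.load('w1.npz');cm=cam('wrist',dict(tcp_rot=z['rot'],position=z['pos']))
P=onz(cm,[[252.5,126],[249.5,207.5]],.014);print(P,P.mean(0),np.linalg.norm(P[0]-P[1]),np.degrees(np.arctan2(*(P[0]-P[1])[[1,0]])))
C=onz(cm,[[236,110],[272,110],[267.5,222],[232,222]],.014);print(C,C.mean(0))
import glob
X=np.load(max(glob.glob('w1_bearing*.npy')))
X=max([np.load(f) for f in glob.glob('w1_bearing*.npy')],key=len)
for a,b in((.011,.019),(.03,.09),(.055,.09)):
    Y=X[(X[:,2]>a)&(X[:,2]<b)];r=cv2.minAreaRect((Y[:,:2]*1000).astype(np.float32));print(a,len(Y),r,Y.mean(0),np.median(Y[:,2]))
```

```text
[[ 0.62555791 -0.27630688  0.014     ]
 [ 0.53072513 -0.28336693  0.014     ]] [ 0.57814152 -0.2798369   0.014     ] 0.0950952153588431 4.257662803075701
[[ 0.64055996 -0.25658439  0.014     ]
 [ 0.64488746 -0.29545745  0.014     ]
 [ 0.51481844 -0.30683685  0.014     ]
 [ 0.51010054 -0.2645026   0.014     ]] [ 0.5775916  -0.28084532  0.014     ]
0.011 1811 ((578.2994995117188, -279.6879577636719), (130.47906494140625, 39.91673278808594), 3.7873375415802) [ 0.58893752 -0.27846533  0.01516851] 0.015193588782770828
0.03 1770 ((578.0730590820312, -279.3555908203125), (64.08000183105469, 30.621803283691406), 3.9420108795166016) [ 0.58423229 -0.27927579  0.06007471] 0.0629668709362674
0.055 1399 ((578.4356079101562, -279.6796569824219), (51.2882080078125, 29.875410079956055), 3.949812412261963) [ 0.58062029 -0.2795731   0.06346942] 0.06448383226852811
```

Emit:
servo_tool:
  increments:
    - [0, [0, 0, 0], 2.5]
    - [0, [-4.4, -1.3, 20], 0]
    - [0, [0, 0, 40], 0]
    - [0, [0, 0, 12], 0]
    - [0, [0, 0, 0], 0]

```text
time_s: 3.12
position: [0.5743, -0.2837, 0.15]
tcp_rot: [[0.998, 0.061, -0.002], [0.061, -0.998, 0.001], [-0.002, -0.001, -1.0]]
force: [0.2, 0.5, 0.1]
opening: 0.998
```

```bash
python3 wr.py w2 bearing_center
python3 - <<'E'
from h import *
import glob
X=max([np.load(f) for f in glob.glob('w2_bearing*.npy')],key=len)
for a,b in((.011,.019),(.03,.09),(.055,.09)):
    Y=X[(X[:,2]>a)&(X[:,2]<b)];r=cv2.minAreaRect((Y[:,:2]*1000).astype(np.float32));print(a,len(Y),r,np.median(Y[:,2]))
E
```

```text
3.125 [ 0.57428642 -0.28369622  0.15002375] 3.476018694115832
bearing_center 0.88 [227. 104. 270. 240.] z% [0.0114 0.0151 0.0171 0.0627 0.0673]
   all [ 578.4 -280.1] [130.9  40.9] 3.8
bearing_center 0.85 [334. 143. 425. 225.] z% [0.0012 0.0101 0.0119 0.0383 0.0456]
   all [ 568.6 -411.7] [50.2 91.1] 50.0
0.011 2774 ((578.4066162109375, -279.66845703125), (130.87460327148438, 40.03196716308594), 3.764070749282837) 0.015158793288273464
0.03 2800 ((579.2932739257812, -279.60125732421875), (62.103763580322266, 29.950199127197266), 3.7604122161865234) 0.06289852290532075
0.055 2231 ((578.6221923828125, -279.6728820800781), (51.285770416259766, 29.708724975585938), 3.727175235748291) 0.06449180836782922
```

View pics/w2.png

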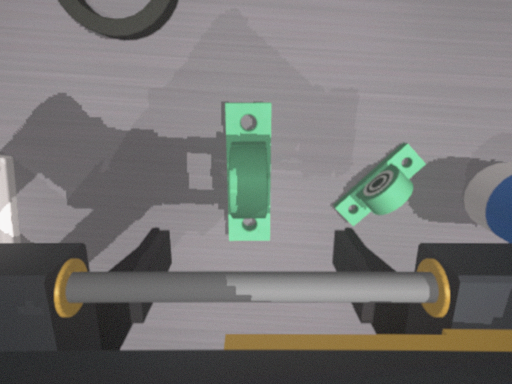

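The bearing (227-270, 104-240) measures the same from this second height. The TCP needs a small correction of about 4 mm.

Emit:
servo_tool:
  increments:
    - [0, [4.3, -3.7, 0], 0]
    - [0, [0, 0, 30], 0]
    - [0, [0, 0, 30], 0]
    - [0, [0, 0, 0], 0]

```text
time_s: 3.72
position: [0.5785, -0.2778, 0.0892]
tcp_rot: [[0.998, 0.063, -0.003], [0.063, -0.998, 0.002], [-0.003, -0.003, -1.0]]
force: [-0.2, 0.0, -0.1]
opening: 1.001
```

Emit:
servo_tool:
  increments:
    - [0, [0, 1.3, 21], 0]
    - [0, [0, 0, 21], 0]
    - [0, [0, 0, 20], 0]
    - [0, [0, 0, 0], 0]

```text
time_s: 4.22
position: [0.579, -0.2798, 0.0278]
tcp_rot: [[0.998, 0.062, -0.002], [0.062, -0.998, 0.001], [-0.002, -0.001, -1.0]]
force: [-0.0, 0.5, 0.1]
opening: 1.002
```

```bash
python3 -c "
from rig import bot
s=bot.read_state();print(s['position'],s['force'])
p,d=bot.capture('scene');import cv2;cv2.imwrite('pics/s3.png',cv2.resize(p[150:330,130:350],None,fx=3,fy=3))"
```

```text
[ 0.57904904 -0.27978319  0.0278269 ] [-0.02402905  0.46357531  0.12321777]
```

View pics/s3.png

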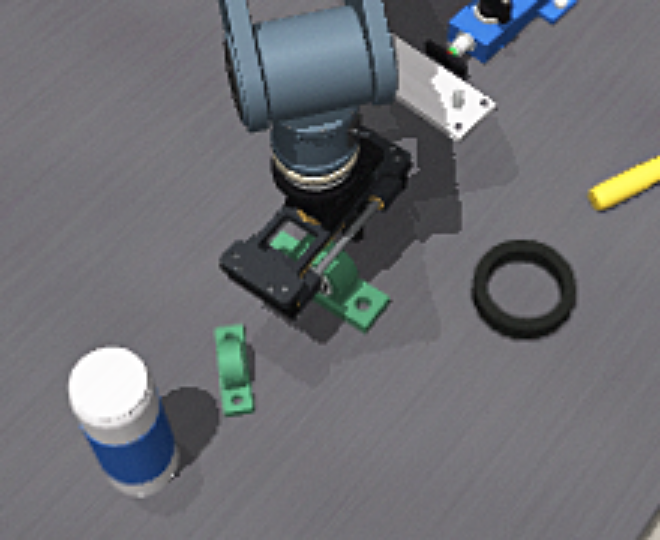

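The open gripper stands over the big bearing's hump, at about (335,275) in the crop. I'll close.

Emit:
servo_tool:
  increments:
    - [1, [0, 0, 0], 0]
    - [1, [0, 0, 0], 0]
    - [1, [0, 0, 0], 0]
    - [1, [0, 0, 0], 0]
    - [1, [0, 0, 0], 0]

```text
time_s: 4.9
position: [0.5795, -0.2803, 0.0286]
tcp_rot: [[0.998, 0.062, 0.0], [0.062, -0.998, -0.0], [0.0, 0.0, -1.0]]
force: [0.2, 0.5, 0.2]
opening: 0.519
```

Emit:
servo_tool:
  increments:
    - [1, [0, 0, -20], 0]
    - [1, [0, 0, -40], 0]
    - [1, [0, 0, -60], 0]
    - [1, [0, 0, 0], 0]

```text
time_s: 5.4
position: [0.5833, -0.2828, 0.1558]
tcp_rot: [[0.998, 0.062, 0.011], [0.062, -0.998, -0.008], [0.011, 0.009, -1.0]]
force: [0.3, -1.0, -1.1]
opening: 0.062
```

The fingers were still closing when I lifted, because I sent the lift too early. I'll look now.

```bash
python3 wr.py w3 bearing_center
python3 - <<'E'
from h import *
import glob
X=max([np.load(f) for f in glob.glob('w3_bearing*.npy')],key=len)
for a,b in((.011,.019),(.03,.09),(.055,.09)):
    Y=X[(X[:,2]>a)&(X[:,2]<b)];r=cv2.minAreaRect((Y[:,:2]*1000).astype(np.float32));print(a,len(Y),r,np.median(Y[:,2]))
E
```

```text
5.4 [ 0.58325277 -0.28277668  0.15584848] 3.566256200093895
bearing_center 0.8 [333. 153. 414. 231.] z% [0.0011 0.0101 0.0119 0.0383 0.0455]
   all [ 567.1 -411.2] [50.8 89.5] 49.6
bearing_center 0.73 [227. 115. 270. 247.] z% [0.0065 0.0152 0.0461 0.0635 0.0675]
   all [ 578.4 -279.2] [131.1  41.8] 3.2
0.011 2025 ((578.1618041992188, -279.6875), (130.5917205810547, 40.0213623046875), 3.8147857189178467) 0.015169474298760588
0.03 2647 ((579.22998046875, -279.6046447753906), (62.45650100708008, 29.94026756286621), 3.8705906867980957) 0.06290827717426078
0.055 2098 ((578.7015380859375, -279.7634582519531), (51.49615478515625, 30.011173248291016), 3.455287456512451) 0.0645379109236463
```

View pics/w3.png

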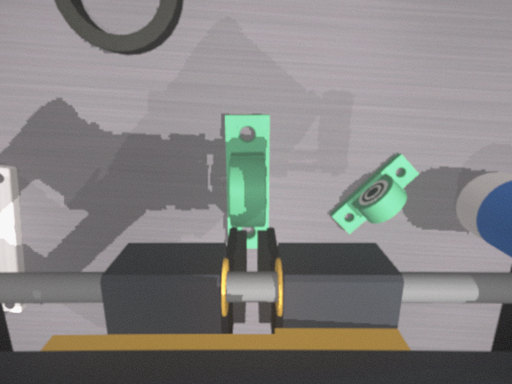

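The bearing at (248,180) hasn't moved. I'll reopen, go down again and wait for a real grip.

Emit:
servo_tool:
  increments:
    - [0, [0, 0, 0], 0]
    - [0, [0, 0, 0], 0]
    - [0, [0, 0, 0], 0]
    - [0, [0, 0, 0], 0]
    - [0, [0, 0, 0], 0]

```text
time_s: 6.12
position: [0.5794, -0.2803, 0.1483]
tcp_rot: [[0.998, 0.062, -0.0], [0.062, -0.998, 0.0], [-0.0, -0.0, -1.0]]
force: [0.8, 0.3, 0.2]
opening: 0.503
```

Emit:
servo_tool:
  increments:
    - [0, [0, 0, 0], 0]
    - [0, [0, 0, 0], 0]
    - [0, [0, 0, 10], 0]
    - [0, [0, 0, 0], 0]

```text
time_s: 6.62
position: [0.5787, -0.2797, 0.1373]
tcp_rot: [[0.998, 0.062, -0.002], [0.062, -0.998, 0.002], [-0.002, -0.002, -1.0]]
force: [-0.5, 0.3, -0.5]
opening: 0.948
```

Emit:
servo_tool:
  increments:
    - [0, [-0.7, -0.5, 40], 0]
    - [0, [0, 0, 40], 0]
    - [0, [0, 0, 31], 0]
    - [0, [0, 0, 0], 0]
    - [0.6, [0, 0, 0], 0]

```text
time_s: 7.25
position: [0.5795, -0.2803, 0.0285]
tcp_rot: [[0.998, 0.062, 0.001], [0.062, -0.998, -0.001], [0.001, 0.001, -1.0]]
force: [-0.5, 0.6, 0.9]
opening: 0.95
```

Emit:
servo_tool:
  increments:
    - [1, [0, 0, 0], 0]
    - [1, [0, 0, 0], 0]
    - [1, [0, 0, 0], 0]
    - [1, [0, 0, 0], 0]
    - [1, [0, 0, 0], 0]

```text
time_s: 7.88
position: [0.5787, -0.2798, 0.0276]
tcp_rot: [[0.998, 0.062, -0.0], [0.062, -0.998, 0.0], [-0.0, -0.0, -1.0]]
force: [-0.0, 0.1, -0.9]
opening: 0.402
```

Emit:
servo_tool:
  increments:
    - [1, [0, 0, 0], 0]
    - [1, [0, 0, 0], 0]
    - [1, [0, 0, 0], 0]

```text
time_s: 8.25
position: [0.5788, -0.2801, 0.0275]
tcp_rot: [[0.998, 0.062, 0.0], [0.062, -0.998, -0.0], [0.0, 0.0, -1.0]]
force: [0.6, -1.1, -0.9]
opening: 0.34
```

Emit:
servo_tool:
  increments:
    - [1, [0, 0, 0], 0]
    - [1, [0, 0, -15], 0]
    - [1, [0, 0, -40], 0]
    - [1, [0, 0, -50], 0]
    - [1, [0, 0, 0], 0]

```text
time_s: 8.88
position: [0.5815, -0.2813, 0.1372]
tcp_rot: [[0.998, 0.062, 0.008], [0.062, -0.998, -0.005], [0.008, 0.006, -1.0]]
force: [1.1, -0.9, -4.8]
opening: 0.338
```

Emit:
servo_tool:
  increments:
    - [1, [-20, -45, -20], 0]
    - [1, [-20, -45, -20], 0]
    - [1, [-20, -44, 0], 0]
    - [1, [0, 0, 0], 0]
    - [1, [0, 0, 0], 0]

```text
time_s: 9.5
position: [0.5102, -0.1495, 0.1717]
tcp_rot: [[0.998, 0.063, -0.001], [0.063, -0.998, 0.0], [-0.001, -0.0, -1.0]]
force: [1.0, -1.3, -5.3]
opening: 0.342
```

```bash
python3 wr.py w4 jig clamp pad_face nut_grip
python3 - <<'E'
import cv2
p=cv2.imread('pics/w4.png');cv2.imwrite('pics/w4z.png',cv2.resize(p[60:260,0:260],None,fx=3,fy=3,interpolation=2))
E
```

```text
9.5 [ 0.51023942 -0.14945425  0.17166244] 3.592868703146977
jig 0.89 [ 89.  85. 164. 242.] z% [0.0089 0.0127 0.0132 0.0138 0.0338]
   all [505.1 -19.3] [ 70.2 155.6] 87.0
clamp 0.83 [  5. 304.  54. 352.] z% [0.0166 0.026  0.027  0.0354 0.0524]
   all [420.6  19.6] [ 61.9 329.9] 53.4
clamp 0.61 [  0. 127.  91. 200.] z% [0.0066 0.0258 0.0311 0.035  0.0379]
   all [505.9  53.8] [86.8 65.2] 87.7
pad_face 0.66 [ 62. 138.  92. 203.] z% [0.0153 0.0237 0.0284 0.03   0.0313]
   all [508.7  24. ] [27.1 56.4] 86.5
nut_grip 0.59 [  6. 313.  30. 351.] z% [0.0322 0.0375 0.0418 0.0469 0.0538]
   all [334.7  84.9] [ 9.9 44.5] 89.5
nut_grip 0.37 [214. 116. 289. 329.] z% [0.1556 0.1593 0.1802 0.2046 0.2102]
   all [ 511.6 -153.2] [134.7  70.4] 14.1
```

View pics/w4.png

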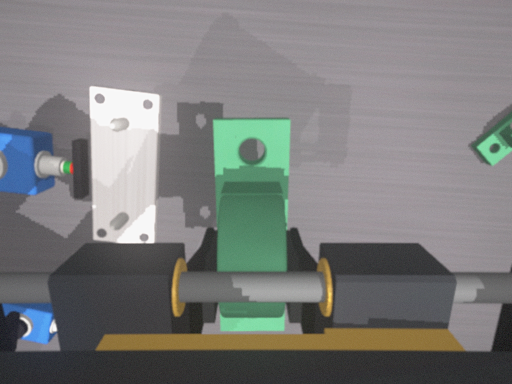

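View pics/w4z.png

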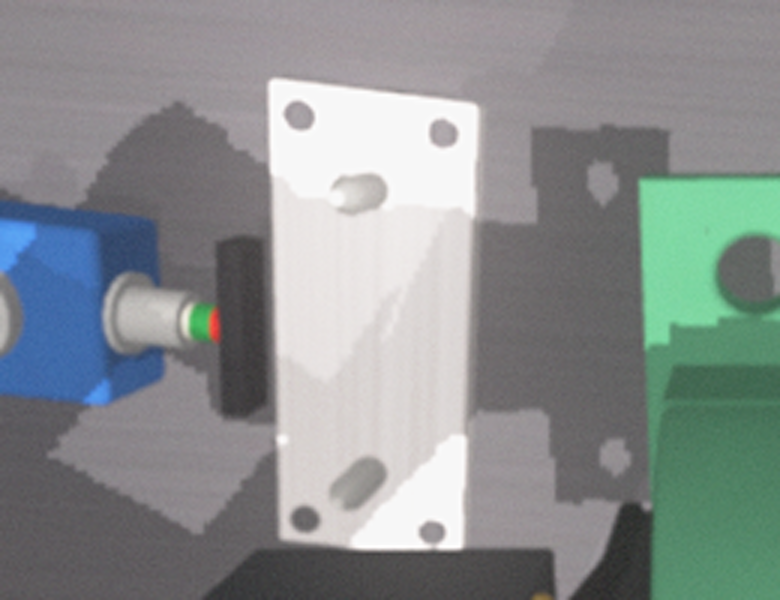

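The jig (90-160, 87-242) is unobstructed, with its pintles at (119,124) and (119,219). The pad is at (80,168), and the sleeve shows green and red, so it's free. Next I fit the jig and the held bearing.

Run:
```python
from h import *
z=np.load('w4.npz');cm=cam('wrist',dict(tcp_rot=z['rot'],position=z['pos']))
d=z['d']
def corners(uv,zz):
    P=onz(cm,uv,zz);return P
uv=np.array([[270,80],[478,105],[464,548],[281,541]])/3.+[0,60]
P=corners(uv,.012);print(np.round(P,4),P.mean(0))
for a,b in((0,3),(1,2),(0,1),(3,2)):
    v=P[a]-P[b];print(np.linalg.norm(v),np.degrees(np.arctan2(v[1],v[0])))
t=np.array([[337,197],[340,497]])/3.+[0,60]
T=onz(cm,t,.040);print('tips',T,T.mean(0),np.linalg.norm(T[0]-T[1]),np.degrees(np.arctan2(*(T[0]-T[1])[[1,0]])))
# depth of whole region
v,u=np.mgrid[60:262,60:180];X=dep(cm,np.c_[u.ravel(),v.ravel()],d[60:262,60:180].ravel())
m=(abs(X[:,2]-.0125)<.003)
Y=X[m]; r=cv2.minAreaRect((Y[:,:2]*1000).astype(np.float32));print('plate',r,np.median(Y[:,2]))
m=(X[:,2]>.020)&(X[:,1]<.0)&(X[:,2]<.06)
Y=X[m];
for s in(1,-1):
    Z=Y[(Y[:,0]-.505)*s>0];print('pintle',len(Z),Z.mean(0),Z.max(0),Z.min(0))
# top cam
q=np.load('top.npz');ct=cam('top');v,u=np.mgrid[185:262,185:222];X=dep(ct,np.c_[u.ravel(),v.ravel()],q['d'][185:262,185:222].ravel())
Y=X[abs(X[:,2]-.0125)<.004];r=cv2.minAreaRect((Y[:,:2]*1000).astype(np.float32));print('top plate',r,np.median(Y[:,2]))
# held bearing in tool frame
v,u=np.mgrid[100:240,205:300];X=dep(cm,np.c_[u.ravel(),v.ravel()],d[100:240,205:300].ravel())
R=z['rot'];L=(X-z['pos'])@R
m=(L[:,2]>-.06)&(L[:,2]<.06);L=L[m]
F=L[(L[:,0]>.036)]
print('foot',F.min(0),F.max(0),np.median(F[:,2]))
r=cv2.minAreaRect((F[:,:2]*1000).astype(np.float32));print(r)
H=onz(cm,[[252,151]],z['pos'][2]-np.median(F[:,2]));print('hole tool',(H-z['pos'])@R)
```

```text
[[ 0.5833  0.0049  0.012 ]
 [ 0.5801 -0.0584  0.012 ]
 [ 0.429  -0.0508  0.012 ]
 [ 0.4278  0.0132  0.012 ]] [ 0.50505455 -0.02277607  0.012     ]
0.1556628305657104 -3.0605723482722977
0.15134865331605585 -2.9054484759549517
0.06340911902106298 87.15954886888352
0.06398100175244781 91.02493796444736
tips [[ 0.55250218 -0.0246429   0.04      ]
 [ 0.45821254 -0.02007851  0.04      ]] [ 0.50535736 -0.02236071  0.04      ] 0.0944000594723081 -2.7714153322997648
plate ((505.4228210449219, -11.521392822265625), (85.6441421508789, 155.9313201904297), 86.76720428466797) 0.013189600849898536
pintle 207 [ 0.55362479 -0.02718668  0.03324966] [ 0.55874103 -0.02033379  0.04243543] [ 0.54710946 -0.03077171  0.02023054]
pintle 187 [ 0.45886736 -0.02160066  0.03239665] [ 0.46283253 -0.01409878  0.04244544] [ 0.45153178 -0.02589902  0.02005515]
top plate ((507.2117614746094, -22.635940551757812), (66.13935089111328, 156.71372985839844), 86.76787567138672) 0.011890492589429091
foot [ 0.03601148 -0.02081895  0.01004977] [0.0652197  0.01933259 0.0271466 ] 0.012420031035770869
((50.62140655517578, -0.7433853149414062), (40.15237808227539, 29.18663787841797), 89.94994354248047)
hole tool [[ 0.04831501 -0.00032705  0.01237218]]
```

Emit:
servo_tool:
  increments:
    - [1, [0, 0, 0], 6.7]
    - [1, [-7.4, -44.7, 0], 0]
    - [1, [0, 0, 0], 0]
    - [1, [0, 0, 0], 0]

```text
time_s: 10.25
position: [0.5062, -0.1053, 0.1726]
tcp_rot: [[0.999, -0.055, 0.001], [-0.055, -0.999, -0.001], [0.001, 0.001, -1.0]]
force: [0.4, -1.2, -4.5]
opening: 0.34
```

```bash
python3 wr.py w5;  python3 - <<'E'
import cv2
p=cv2.imread('pics/w5.png');cv2.imwrite('pics/w5z.png',cv2.resize(p[60:260,60:300],None,fx=3,fy=3,interpolation=2))
E
```

```text
10.25 [ 0.50621819 -0.10529517  0.17260277] -3.12711320184794
```

View pics/w5z.png

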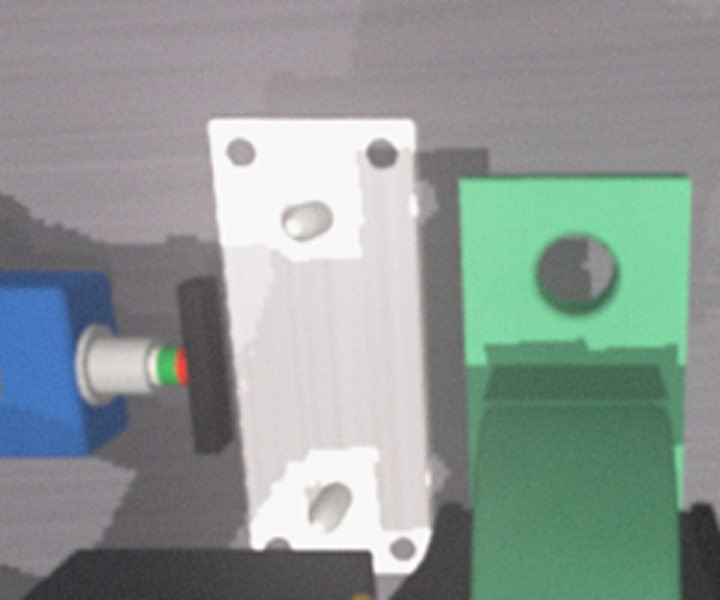

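Run:
```python
from h import *
z=np.load('w5.npz');cm=cam('wrist',dict(tcp_rot=z['rot'],position=z['pos']));d=z['d'];R=z['rot']
f=lambda a:np.array(a)/3.+[60,60]
P=onz(cm,f([[209,121],[414,121],[428,572]]),.012);print(P*1000,'centre',(P[0]+P[2])/2*1000)
v=P[1]-P[2];print(np.linalg.norm(v),np.degrees(np.arctan2(v[1],v[0])))
T=onz(cm,f([[294,224],[319,524]]),.040);print('tips',T,T.mean(0),np.linalg.norm(T[0]-T[1]),np.degrees(np.arctan2(*(T[0]-T[1])[[1,0]])))
ys,xs=slice(80,262),slice(110,215)
v,u=np.mgrid[ys,xs];X=dep(cm,np.c_[u.ravel(),v.ravel()],d[ys,xs].ravel())
m=(X[:,2]>.020)&(X[:,1]<-.012)&(X[:,2]<.06);Y=X[m]
for s in(1,-1):
    Z=Y[(Y[:,0]-.505)*s>0];print('pintle',len(Z),Z.mean(0),Z.max(0),Z.min(0), Z[Z[:,2]>.037].mean(0))
Y=X[(abs(X[:,2]-.0125)<.003)&(X[:,0]>.45)]
A=Y[:,:2]
# edges at y extents along mid x
for x0 in(.46,.5,.54):
    B=A[abs(A[:,0]-x0)<.003];print(x0,B[:,1].min(),B[:,1].max())
print('xmax',A[:,0].max())
H=onz(cm,f([[578,273]]),z['pos'][2]-.0124);print('hole tool',(H-z['pos'])@R)
```

```text
[[583.20605077   5.17453757  12.        ]
 [579.86929918 -58.61021516  12.        ]
 [424.76931554 -47.84449033  12.        ]] centre [503.98768315 -21.33497638  12.        ]
0.15547316731472582 -3.970618270961572
tips [[ 0.55308156 -0.02479624  0.04      ]
 [ 0.45746076 -0.01981328  0.04      ]] [ 0.50527116 -0.02230476  0.04      ] 0.09575054576195037 -2.9830815310929335
pintle 175 [ 0.55361911 -0.02646809  0.03397691] [ 0.55883043 -0.01945454  0.04314074] [ 0.54735629 -0.0304687   0.02078456] [ 0.55307626 -0.02525554  0.03966754]
pintle 170 [ 0.45879388 -0.02074628  0.03281825] [ 0.46267854 -0.01370977  0.04290737] [ 0.45188881 -0.02518211  0.0200109 ] [ 0.45727863 -0.01979926  0.03940653]
0.46 -0.051304023522945816 0.011932677244350334
0.5 -0.053527197168546925 0.010300790432719462
0.54 -0.05579141330483956 0.007772786235510046
xmax 0.5837074669620238
hole tool [[0.04824943 0.00012179 0.01244721]]
```

Emit:
servo_tool:
  increments:
    - [1, [-2.6, -41, 0], 0]
    - [1, [-2.6, -41.4, 0], 0]
    - [1, [0, 0, 40], 0]
    - [1, [0, 0, 20], 0]
    - [1, [0, 0, 0], 0]

```text
time_s: 10.92
position: [0.5045, -0.0227, 0.1113]
tcp_rot: [[0.998, -0.056, -0.003], [-0.056, -0.998, 0.001], [-0.003, -0.0, -1.0]]
force: [-0.1, -0.5, -4.2]
opening: 0.343
```

Emit:
servo_tool:
  increments:
    - [1, [0, 0, 0], 0]
    - [1, [0, 0, 0], 0]
    - [1, [0, 0, 0], 0]

```text
time_s: 11.3
position: [0.5055, -0.0225, 0.1134]
tcp_rot: [[0.998, -0.055, 0.002], [-0.055, -0.998, -0.0], [0.002, 0.0, -1.0]]
force: [0.4, -0.9, -5.2]
opening: 0.341
```

```bash
python3 wr.py w6;  python3 - <<'E'
import cv2
from h import *
s=bot.read_state();print(s['position'])
p=cv2.imread('pics/w6.png');cv2.imwrite('pics/w6z.png',cv2.resize(p[60:260,140:380],None,fx=3,fy=3,interpolation=2))
p,d=bot.capture('scene');cv2.imwrite('pics/s6.png',cv2.resize(p[100:240,200:340],None,fx=4,fy=4,interpolation=2))
E
```

```text
11.3 [ 0.50554668 -0.02253082  0.11337521] -3.163086652196495
[ 0.50538998 -0.02242038  0.11323375]
```

View pics/w6z.png

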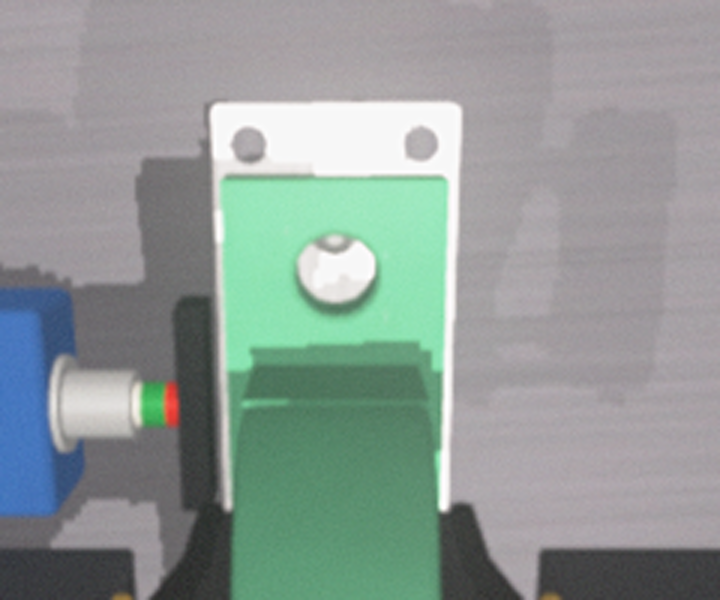

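View pics/s6.png

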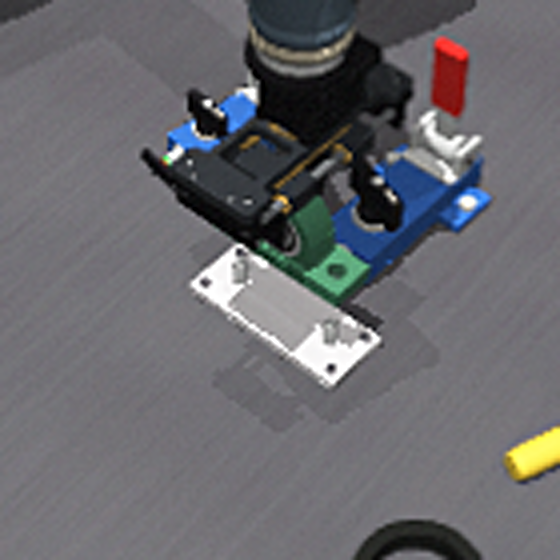

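The far hole, at zoom (337,270), shows a pintle at its top edge (337,240). I'll compare that with where the fitted pintle should project.

Run:
```python
from h import *
z=np.load('w6.npz');cm=cam('wrist',dict(tcp_rot=z['rot'],position=z['pos']))
a=np.radians(-3.0);c=np.array([.5053,-.0223]);p=c+48e-3*np.array([np.cos(a),np.sin(a)])
for zz in(.012,.02,.03,.04): print(zz,(proj(cm,[[*p,zz]])[0]-[140,60])*3)
H=onz(cm,[np.array([337,272])/3+[140,60]],z['pos'][2]-.0124);t=(H-z['pos'])@z['rot'];print(t)
print('hole world',H,'pintle',p)
P=onz(cm,np.array([[212,103],[460,103]])/3.+[140,60],.012);print(P)
```

```text
0.012 [335.07555928 218.35857007]
0.02 [335.08956631 221.96021369]
0.03 [335.10830619 226.77864171]
0.04 [335.12856972 231.98859777]
[[ 4.84212211e-02 -5.65022476e-05  1.24871779e-02]]
hole world [[ 0.55391935 -0.02515238  0.10097521]] pintle [ 0.55323422 -0.02481213]
[[ 0.58394623  0.00483539  0.012     ]
 [ 0.5804363  -0.0581556   0.012     ]]
```

Emit:
servo_tool:
  increments:
    - [1, [-0.6, -0.2, 20], 0]
    - [1, [0, 0, 20], 0]
    - [1, [0, 0, 4], 0]
    - [1, [0, 0, 4], 0]
    - [1, [0, 0, 4], 0]

```text
time_s: 12.02
position: [0.505, -0.0221, 0.061]
tcp_rot: [[0.998, -0.055, 0.002], [-0.055, -0.998, -0.0], [0.002, 0.0, -1.0]]
force: [0.8, -0.0, -5.0]
opening: 0.341
```

Emit:
servo_tool:
  increments:
    - [1, [0, 0, 3], 0]
    - [1, [0, 0, 3], 0]
    - [1, [0, 0, 3], 0]
    - [1, [0, 0, 3], 0]
    - [1, [0, 0, 0], 0]

```text
time_s: 12.65
position: [0.5042, -0.0219, 0.0483]
tcp_rot: [[0.998, -0.055, -0.001], [-0.055, -0.998, 0.0], [-0.001, -0.0, -1.0]]
force: [-0.1, 0.6, -4.8]
opening: 0.343
```

Emit:
servo_tool:
  increments:
    - [1, [0, 0, 2.5], 0]
    - [1, [0, 0, 2.5], 0]
    - [1, [0, 0, 2], 0]
    - [1, [0, 0, 1], 0]
    - [1, [0, 0, 0], 0]

```text
time_s: 13.28
position: [0.5043, -0.0219, 0.0405]
tcp_rot: [[0.998, -0.055, -0.0], [-0.055, -0.998, 0.0], [-0.0, -0.0, -1.0]]
force: [0.3, -0.2, -5.1]
opening: 0.344
```

Emit:
servo_tool:
  increments:
    - [1, [0, 0, 0.7], 0]
    - [1, [0, 0, 0.7], 0]
    - [1, [0, 0, 0], 0]

```text
time_s: 13.65
position: [0.5044, -0.022, 0.0395]
tcp_rot: [[0.998, -0.055, 0.0], [-0.055, -0.998, -0.0], [0.0, 0.0, -1.0]]
force: [-0.8, -0.0, -0.5]
opening: 0.337
```

Emit:
servo_tool:
  increments:
    - [1, [0, 0, 0.3], 0]
    - [0.3, [0, 0, 0], 0]
    - [0.3, [0, 0, 0], 0]
    - [0.3, [0, 0, 0], 0]
    - [0.3, [0, 0, 0], 0]

```text
time_s: 14.28
position: [0.5044, -0.022, 0.0388]
tcp_rot: [[0.998, -0.055, 0.0], [-0.055, -0.998, -0.0], [0.0, 0.0, -1.0]]
force: [-0.2, -0.4, 0.1]
opening: 0.671
```

Emit:
servo_tool:
  increments:
    - [0.3, [0, 0, 0], 0]
    - [0.3, [0, 0, 0], 0]
    - [0.3, [0, 0, -15], 0]
    - [0.3, [0, 0, -40], 0]
    - [0.3, [0, 0, -50], 0]

```text
time_s: 14.9
position: [0.5037, -0.0218, 0.1451]
tcp_rot: [[0.998, -0.055, -0.002], [-0.055, -0.998, 0.001], [-0.002, -0.0, -1.0]]
force: [1.0, -0.3, 0.3]
opening: 0.701
```

Emit:
servo_tool:
  increments:
    - [0.3, [0, 0, -20], 0]
    - [0.3, [0, 0, 0], 0]
    - [0.3, [0, 0, 0], 0]

```text
time_s: 15.28
position: [0.5036, -0.0218, 0.1635]
tcp_rot: [[0.998, -0.055, -0.001], [-0.055, -0.998, 0.0], [-0.001, -0.0, -1.0]]
force: [-1.1, -0.6, 0.0]
opening: 0.7
```

```bash
python3 wr.py w7 bearing_center nut_grip pad_face;  python3 - <<'E'
import cv2
from h import *
p,d=bot.capture('scene');cv2.imwrite('pics/s7.png',cv2.resize(p[100:240,200:340],None,fx=4,fy=4,interpolation=2))
E
```

```text
15.275 [ 0.50362908 -0.0217675   0.16350886] -3.1451845761227966
bearing_center 0.86 [230. 107. 272. 244.] z% [0.0258 0.0272 0.0501 0.0751 0.0794]
   all [503.9 -21.2] [ 39.6 130.9] 87.2
nut_grip 0.95 [ 90. 148. 140. 233.] z% [0.0449 0.062  0.0772 0.0789 0.0804]
   all [497.2 104.6] [ 32.2 105.8] 51.5
nut_grip 0.49 [159. 337. 168. 351.] z% [0.0315 0.0353 0.0369 0.0374 0.0454]
   all [333.4  82.5] [ 6.2 16.2] 78.6
nut_grip 0.33 [194. 147. 222. 208.] z% [0.0012 0.0272 0.0297 0.0304 0.0316]
   all [504.7  21.4] [20.2 62.2] 86.8
pad_face 0.9 [196. 145. 217. 208.] z% [0.0176 0.0276 0.0298 0.0304 0.0316]
   all [508.   20.8] [19.3 55.5] 86.8
pad_face 0.59 [208. 324. 212. 334.] z% [0.0009 0.0186 0.0219 0.0229 0.1662]
   all [422.2  14.4] [  7.3 218.1] 77.4
```

View pics/w7.png

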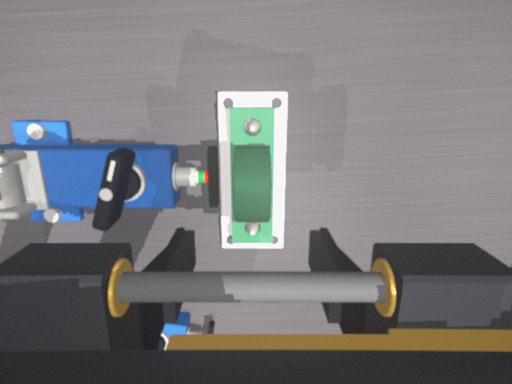

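View pics/s7.png

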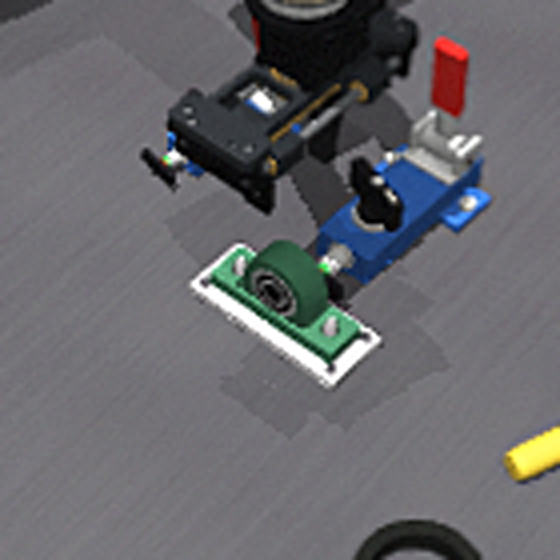

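The bearing is seated flat: both pintles show through the foot at (253,127) and (253,228), and the foot top is at its expected height. Next I measure the gap and the nut.

```bash
cat > gap.py <<'E'
import sys
from h import *
nm=sys.argv[1]
z=np.load(nm+'.npz');cm=cam('wrist',dict(tcp_rot=z['rot'],position=z['pos']));d=z['d']
v,u=np.mgrid[60:260,0:420];X=dep(cm,np.c_[u.ravel(),v.ravel()],d[60:260,0:420].ravel())
bgr=z['p'][60:260,0:420].reshape(-1,3).astype(int)
a=np.radians(-3.05);ex=np.array([np.cos(a),np.sin(a)]);ey=np.array([-np.sin(a),np.cos(a)]);o=np.array([.5053,-.0223])
L=np.c_[(X[:,:2]-o)@np.c_[ex,ey],X[:,2]]*1000
green=(bgr[:,1]>bgr[:,2]+25)&(bgr[:,1]>bgr[:,0]+15)
F=L[green&(L[:,2]>24)&(L[:,2]<31)&(abs(L[:,0])<68)&(abs(L[:,1])<30)]
if len(F): print('foot x',np.percentile(F[:,0],[0.5,99.5]),'y',np.percentile(F[:,1],[.5,99.5]),'z',np.median(F[:,2]))
dark=bgr.max(1)<75
for lo in(24,):
  for xs in((-22,-8),(-8,8),(8,22)):
    Pd=L[dark&(L[:,2]>27)&(L[:,2]<33)&(L[:,0]>xs[0])&(L[:,0]<xs[1])&(L[:,1]>21)&(L[:,1]<60)]
    if len(Pd): print('pad',xs,len(Pd),'y',np.percentile(Pd[:,1],[1,5,50,95]),'z',np.median(Pd[:,2]))
N=L[(L[:,2]>74)&(L[:,2]<86)&(abs(L[:,0])<45)&(L[:,1]>70)&(L[:,1]<160)]
if len(N):
    r=cv2.minAreaRect(N[:,:2].astype(np.float32));print('nut(jig frame)',r,'z',np.median(N[:,2]))
    b=cv2.boxPoints(r)/1000; 
    c=o+r[0][0]/1000*ex+r[0][1]/1000*ey;print('nut world',c)
    C=np.cov(N[:,:2].T);w,V=np.linalg.eigh(C);print('bar angle in jig',np.degrees(np.arctan2(V[1,1],V[0,1])))
E
python3 gap.py w7
```

```text
foot x [-65.18467648  63.93497301] y [-18.7439444   20.43912121] z 27.185464887368695
pad (-22, -8) 107 y [33.77160056 34.21103756 37.12182941 40.41466566] z 30.19524564858139
pad (-8, 8) 127 y [33.65110951 33.71352571 36.64584225 40.00154246] z 30.256463337428706
pad (8, 22) 109 y [33.62205521 33.77295475 36.89990774 40.36644166] z 30.263498202888872
nut(jig frame) ((1.1178855895996094, 114.02021789550781), (15.158821105957031, 65.94205474853516), 71.3172607421875) z 78.76673611207983
nut world [0.51248302 0.09149923]
bar angle in jig 161.07628164039514
```

The pad face is at about y=33.5 mm, so the gap is about 13 mm. The nut bar is about 19° clockwise with its centre near (0.5125, 0.0915).

Pinching the bar squarely now would put the 190 mm wide gripper body into the upright lever. So I'll come in about 30° further clockwise. The closing jaws will align the bar, and then I'll turn it.

Emit:
servo_tool:
  increments:
    - [0.5, [1.3, -56.8, 0], 0]
    - [0.5, [1.4, -56.8, 0], 0]
    - [0.5, [0, 0, 0], -10.2]
    - [0.5, [0, 0, 0], -10.2]
    - [0.5, [0, 0, 0], -10.2]

```text
time_s: 16.15
position: [0.5129, 0.0917, 0.1631]
tcp_rot: [[0.884, 0.467, -0.001], [0.467, -0.884, 0.0], [-0.001, -0.001, -1.0]]
force: [-0.3, 0.1, -0.2]
opening: 0.499
```

Emit:
servo_tool:
  increments:
    - [0.5, [0, 0, 0], -10.2]
    - [0.5, [0, 0, 0], -10.2]
    - [0.5, [0, 0, 0], -10.2]
    - [0.5, [0, 0, 0], -10.2]
    - [0.5, [0, 0, 0], -10.2]

```text
time_s: 16.77
position: [0.513, 0.0913, 0.1631]
tcp_rot: [[0.194, 0.981, -0.001], [0.981, -0.194, 0.0], [-0.0, -0.001, -1.0]]
force: [0.5, 0.3, -0.9]
opening: 0.501
```

Emit:
servo_tool:
  increments:
    - [0.5, [0, 0, 0], -10.2]
    - [0.5, [0, 0, 0], -10.2]
    - [0.5, [0, 0, 0], -10.2]
    - [0.5, [0, 0, 0], -10.2]
    - [0.5, [0, 0, 0], -10.2]

```text
time_s: 17.4
position: [0.5129, 0.0913, 0.1631]
tcp_rot: [[-0.64, 0.768, -0.002], [0.768, 0.64, 0.0], [0.001, -0.001, -1.0]]
force: [1.0, 0.2, 0.1]
opening: 0.506
```

```bash
python3 wr.py w8 nut_grip;python3 - <<'E'
from h import *
s=bot.read_state();print(s['joint_positions'])
z=np.load('w8.npz');cm=cam('wrist',dict(tcp_rot=z['rot'],position=z['pos']));d=z['d']
v,u=np.mgrid[0:384,0:512];X=dep(cm,np.c_[u.ravel(),v.ravel()],d.ravel())
N=X[(X[:,2]>.074)&(X[:,2]<.084)&(np.hypot(X[:,0]-.5125,X[:,1]-.0915)<.05)]*1000
r=cv2.minAreaRect(N[:,:2].astype(np.float32));print(r)
E
```

```text
17.4 [0.51294365 0.09131517 0.16311121] 129.7886767121763
nut_grip 0.98 [228. 156. 276. 234.] z% [0.0478 0.0684 0.0782 0.0791 0.0805]
   all [526.2  86.1] [29.4 96.7] 69.2
nut_grip 0.56 [ 35.   6. 101.  75.] z% [0.0337 0.0462 0.0578 0.0595 0.0609]
   all [315.5  88.8] [82.4 26.2] 4.3
[-2.20597781e+00  2.71250796e+01  1.00352616e+02  6.09303746e-04
  5.26012354e+01 -4.16444950e+01]
((511.8343811035156, 91.67207336425781), (14.340091705322266, 65.51686096191406), 67.78236389160156)
```

View pics/w8.png

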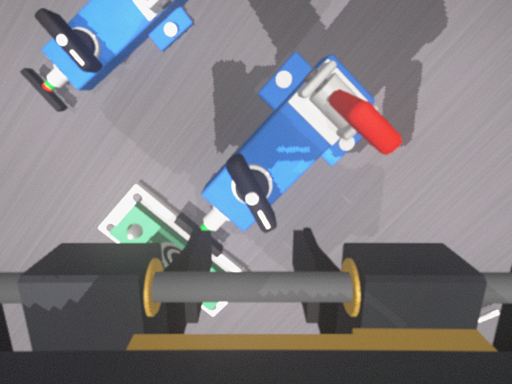

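The nut at (252,190) lies under the jaws and the red lever is at (365,120). I'll check the lever's clearance from the gripper body in tool axes.

Run:
```python
from h import *
z=np.load('w8.npz');cm=cam('wrist',dict(tcp_rot=z['rot'],position=z['pos']));d=z['d']
v,u=np.mgrid[60:170,320:410];X=dep(cm,np.c_[u.ravel(),v.ravel()],d[60:170,320:410].ravel());c=z['p'][60:170,320:410].reshape(-1,3).astype(int)
red=(c[:,2]>c[:,1]+60)&(c[:,2]>c[:,0]+60);X=X[red&(X[:,2]>.1)]
n=np.array([.5118,.0917])
for yaw in(-50.2,-52,-60,-80,-100):
    a=np.radians(yaw);ex=np.array([np.cos(a),np.sin(a)]);ey=np.array([np.sin(a),-np.cos(a)])
    tx=(X[:,:2]-n)@ex*1000;ty=(X[:,:2]-n)@ey*1000
    g=np.maximum(abs(tx)-37.5,abs(ty)-95)
    print(yaw,'min clearance',g.min(),'tx',tx.min(),tx.max(),'ty',ty.min(),ty.max())
print(X.min(0),X.max(0))
```

```text
-50.2 min clearance 12.454186792691829 tx -80.111172893616 -49.95418679269183 ty -70.93582326872485 -0.5416657626222093
-52 min clearance 14.48749670635025 tx -81.78933403925225 -51.98749670635025 ty -69.08245836899863 1.925208776506207
-60 min clearance 22.87697754101469 tx -88.35688889602346 -60.37697754101469 ty -60.28688078118684 12.832358635607395
-80 min clearance 30.912614374302862 tx -97.07978854153801 -68.41261437430286 ty -33.96501567704073 38.55606610903109
-100 min clearance 13.599877639519583 tx -94.09343294385583 -51.09987763951958 ty -4.134064877476865 59.62934298277294
[0.46194996 0.15237808 0.10335302] [0.53084508 0.18876119 0.32649859]
```

Emit:
servo_tool:
  increments:
    - [0.5, [1, -0.6, 20], 0]
    - [0.5, [0, 0, 35], 0]
    - [0.5, [0, 0, 30], 0]
    - [0.5, [0, 0, 15], 0]
    - [0.5, [0, 0, 9], 0]

```text
time_s: 18.12
position: [0.5122, 0.0917, 0.0541]
tcp_rot: [[-0.634, 0.773, -0.001], [0.773, 0.634, 0.0], [0.0, -0.0, -1.0]]
force: [-0.5, 1.0, -0.2]
opening: 0.496
```

Emit:
servo_tool:
  increments:
    - [0.5, [0, 0, 0], 0]
    - [0.7, [0, 0, 0], 0]
    - [0.8, [0, 0, 0], 0]
    - [0.9, [0, 0, 0], 0]

```text
time_s: 18.62
position: [0.5124, 0.0916, 0.0555]
tcp_rot: [[-0.637, 0.771, 0.001], [0.771, 0.637, -0.001], [-0.001, 0.0, -1.0]]
force: [-0.6, -0.5, 1.8]
opening: 0.259
```

Emit:
servo_tool:
  increments:
    - [1, [0, 0, 0], 0]
    - [1, [0, 0, 0], 0]
    - [1, [0, 0, 0], 0]

```text
time_s: 19.0
position: [0.5124, 0.0916, 0.0554]
tcp_rot: [[-0.636, 0.772, 0.001], [0.772, 0.636, -0.0], [-0.001, 0.0, -1.0]]
force: [-0.7, -0.8, 5.4]
opening: 0.246
```

Emit:
servo_tool:
  increments:
    - [1, [0, 0, 0], 0]
    - [1, [0, 0, 0], 0]

```text
time_s: 19.25
position: [0.5124, 0.0916, 0.0554]
tcp_rot: [[-0.636, 0.772, 0.001], [0.772, 0.636, -0.0], [-0.001, 0.0, -1.0]]
force: [-1.2, -1.6, 5.9]
opening: 0.248
```

Run:
```python
from h import *
s=bot.read_state();print(s['opening'],s['force'],s['moment'])
p,d=bot.capture('scene');cv2.imwrite('pics/s9.png',cv2.resize(p[80:200,220:360],None,fx=5,fy=5,interpolation=2))
p,d=bot.capture('wrist');cv2.imwrite('pics/w9.png',p)
```

```text
0.24833246906809553 [-1.2469828  -1.6430342   5.90919266] [-0.11986566  0.03889264  0.35141505]
```

View pics/s9.png

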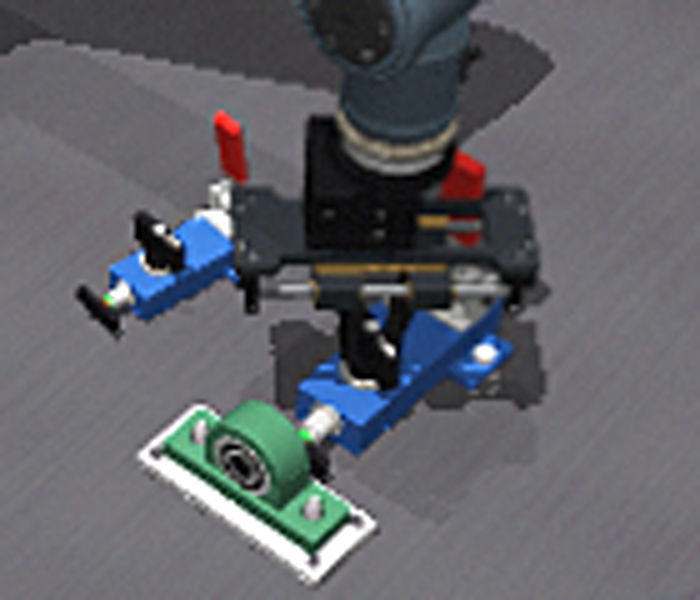

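View pics/w9.png

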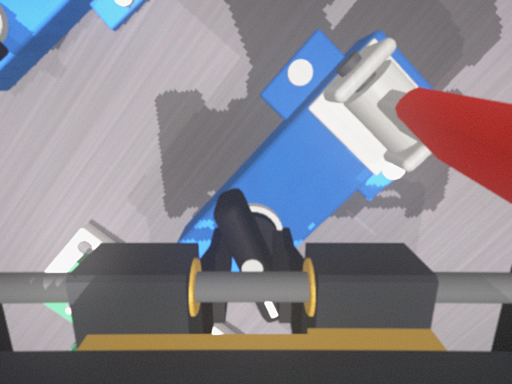

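The jaws turned the bar part way and it's still about 20° off square. The moment of 0.35 N m is about the nut's friction. I'll turn clockwise and watch the forces.

Emit:
servo_tool:
  increments:
    - [1, [0, 0, 0], 4]
    - [1, [0, 0, 0], 5]
    - [1, [0, 0, 0], 5]
    - [1, [0, 0, 0], 0]

```text
time_s: 19.85
position: [0.5125, 0.0917, 0.0553]
tcp_rot: [[-0.43, 0.903, 0.001], [0.903, 0.43, -0.0], [-0.001, 0.001, -1.0]]
force: [0.3, -1.0, 5.4]
opening: 0.235
```

Run:
```python
from h import *
s=bot.read_state();print(s['opening'],s['force'],s['moment'],s['position'])
p,d=bot.capture('wrist');cv2.imwrite('pics/w10.png',p)
```

```text
0.23544737016087447 [ 0.31732849 -0.95715595  5.37065947] [-0.0759941  -0.03737308  0.29606213] [0.51250405 0.09170108 0.05531486]
```

View pics/w10.png

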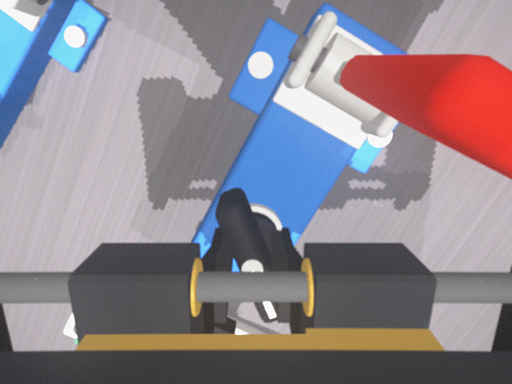

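Emit:
servo_tool:
  increments:
    - [1, [0, 0, 0], 5]
    - [1, [0, 0, 0], 5]
    - [1, [0, 0, 0], 5]
    - [1, [0, 0, 0], 5]
    - [1, [0, 0, 0], 0]

```text
time_s: 20.52
position: [0.5126, 0.0919, 0.0553]
tcp_rot: [[-0.095, 0.995, 0.001], [0.995, 0.095, 0.0], [0.0, 0.001, -1.0]]
force: [-1.6, 0.3, 5.8]
opening: 0.233
```

Run:
```python
from h import *
s=bot.read_state();print(s['opening'],s['force'],s['moment'],s['position'])
p,d=bot.capture('wrist');cv2.imwrite('pics/w11.png',p)
red=(p[:,:,2].astype(int)>p[:,:,1]+80.);print('lever depth',np.percentile(d[red&(d>0)],[0,1,5,50]))
p,d=bot.capture('scene');cv2.imwrite('pics/s11.png',cv2.resize(p[80:200,220:360],None,fx=5,fy=5,interpolation=2))
```

```text
0.2330295895459052 [-1.62461402  0.33245528  5.78126208] [0.13095388 0.04308406 0.31316899] [0.51257495 0.0919158  0.05529332]
lever depth [0.05000134 0.05002006 0.0500782  0.05104346]
```

View pics/w11.png

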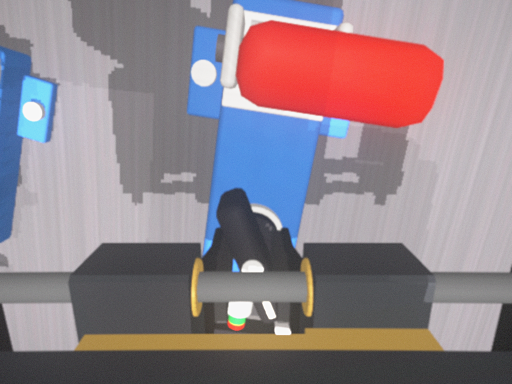

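View pics/s11.png

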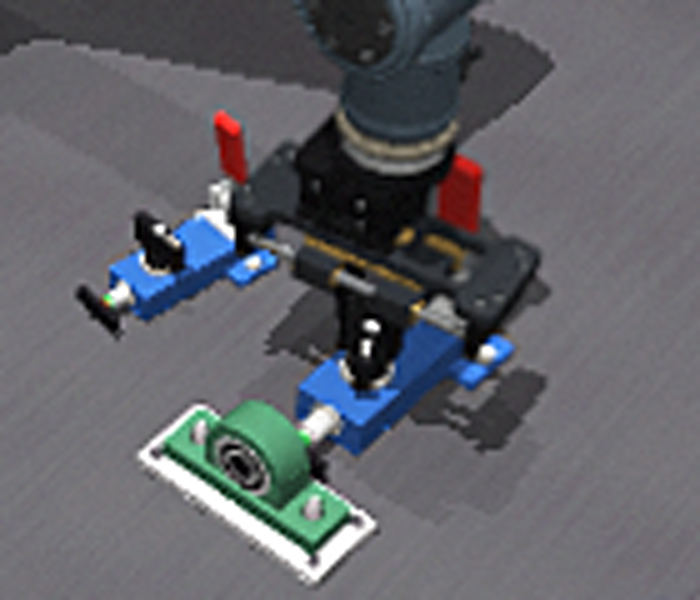

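Emit:
servo_tool:
  increments:
    - [1, [0, 0, 0], 6]
    - [1, [0, 0, 0], 6]
    - [1, [0, 0, 0], 6]
    - [1, [0, 0, 0], 6]
    - [1, [0, 0, 0], 6]

```text
time_s: 21.25
position: [0.5129, 0.092, 0.0553]
tcp_rot: [[0.418, 0.909, 0.002], [0.909, -0.418, 0.0], [0.001, 0.001, -1.0]]
force: [0.5, 1.7, 5.6]
opening: 0.236
```

Emit:
servo_tool:
  increments:
    - [1, [0, 0, 0], 0]
    - [0.6, [0, 0, 0], 0]
    - [0.5, [0, 0, 0], 0]
    - [0.5, [0, 0, 0], 0]
    - [0.5, [0, 0, 0], 0]

```text
time_s: 21.88
position: [0.5119, 0.0917, 0.0546]
tcp_rot: [[0.415, 0.91, -0.001], [0.91, -0.415, 0.0], [-0.0, -0.001, -1.0]]
force: [-0.5, 0.1, -0.3]
opening: 0.483
```

Emit:
servo_tool:
  increments:
    - [0.5, [0, 0, -20], 0]
    - [0.5, [0, 0, -40], 0]
    - [0.5, [0, 0, -50], 0]
    - [0.5, [0, 0, 0], 0]

```text
time_s: 22.38
position: [0.515, 0.0917, 0.1684]
tcp_rot: [[0.415, 0.91, 0.009], [0.91, -0.415, -0.0], [0.004, 0.008, -1.0]]
force: [0.4, 0.5, -0.3]
opening: 0.499
```

```bash
python3 - <<'E'
from h import *
s=bot.read_state();print(s['opening'],s['force'],s['moment'],s['position'],s['joint_positions'])
p,d=bot.capture('wrist');cv2.imwrite('pics/w12.png',p);np.savez('w12.npz',p=p,d=d,pos=s['position'],rot=s['tcp_rot'])
p,d=bot.capture('scene');cv2.imwrite('pics/s12.png',cv2.resize(p[80:200,220:360],None,fx=5,fy=5,interpolation=2))
E
python3 gap.py w12
```

```text
0.49864022271059294 [ 0.40651615  0.46676811 -0.33530714] [-0.04011601 -0.07398775  0.02177522] [0.51503398 0.09173365 0.16843663] [-2.15509948e+00  2.66004189e+01  1.00216724e+02  8.60248046e-03
  5.26701159e+01  2.23756255e+01]
foot x [43.61037906 62.82728385] y [ 4.2871512  21.17084818] z 27.122663845315365
pad (-22, -8) 2 y [36.23145658 36.24056188 36.34299657 36.44543126] z 27.34142348924373
pad (8, 22) 1 y [35.90590206 35.90590206 35.90590206 35.90590206] z 27.14853283228108
nut(jig frame) ((0.40958404541015625, 114.65324401855469), (64.95578002929688, 14.131905555725098), 88.07955169677734) z 78.84886400453156
nut world [0.51180941 0.09216904]
bar angle in jig 88.16167936405948
```

View pics/w12.png

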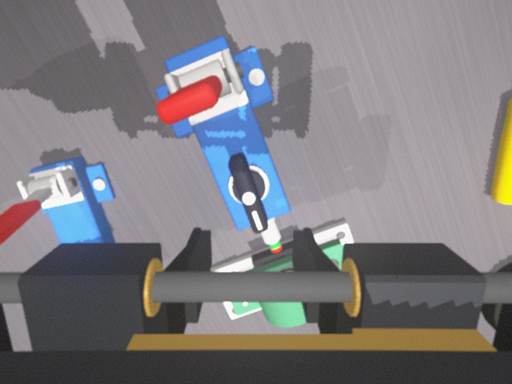

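View pics/s12.png

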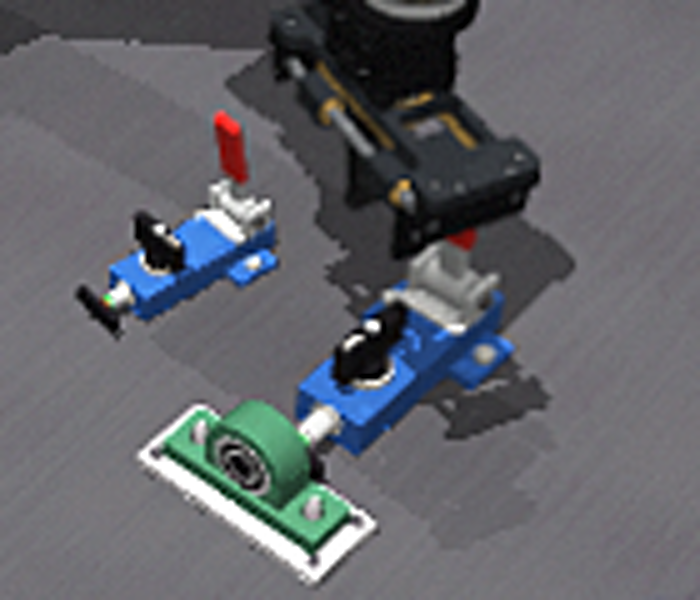

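The bar now stands at 91.8° clockwise (1.60 rad). It turned 1.27 rad, so the gap should be about 8.2 mm. The lever is still up. I'll back off over the jig and check the pad directly.

Emit:
servo_tool:
  increments:
    - [1, [0, 0, 0], -10.6]
    - [1, [0, 0, 0], -10.7]
    - [1, [-40, 0, 0], 0]
    - [1, [-40, 0, 0], 0]
    - [1, [0, 0, 0], 0]

```text
time_s: 23.1
position: [0.5066, 0.01, 0.1631]
tcp_rot: [[0.06, 0.998, -0.004], [0.998, -0.06, 0.0], [0.0, -0.004, -1.0]]
force: [0.7, 0.3, -0.2]
opening: 0.04
```

```bash
python3 wr.py w13 lever_tip pad_face; python3 gap.py w13;python3 - <<'E'
from h import *
z=np.load('w13.npz');cv2.imwrite('pics/w13z.png',cv2.resize(z['p'][100:260,150:380],None,fx=3.4,fy=3.4,interpolation=2))
E
```

```text
23.1 [0.50660882 0.00997987 0.16314721] 86.54120144788061
lever_tip 0.77 [ 2.  0. 50. 18.] z% [0.0401 0.0453 0.0481 0.0634 0.0877]
   all [345.6 157.4] [12.4 30. ] 87.6
pad_face 0.86 [224. 164. 284. 187.] z% [0.0165 0.0272 0.0296 0.0303 0.0315]
   all [507.  14.] [55.3 22. ] 4.7
pad_face 0.62 [ 31. 155.  82. 171.] z% [0.0013 0.019  0.022  0.0229 0.024 ]
   all [316.9  38.8] [49.1 17.4] 1.2
foot x [-65.31096292  62.74393725] y [-18.23964957  20.54846667] z 27.24309243081413
nut(jig frame) ((0.2447662353515625, 107.2405014038086), (52.57595443725586, 13.956673622131348), 88.1129150390625) z 78.71501268268396
nut world [0.51125041 0.08477557]
bar angle in jig 88.00688634855314
```

View pics/w13.png

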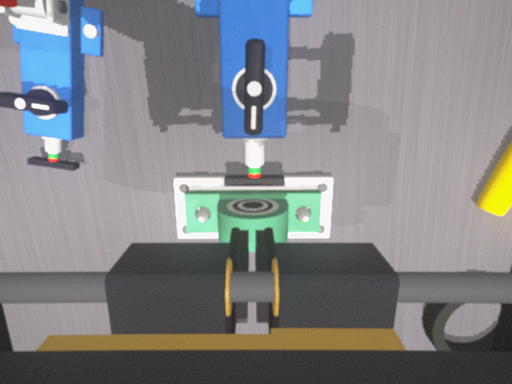

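View pics/w13z.png

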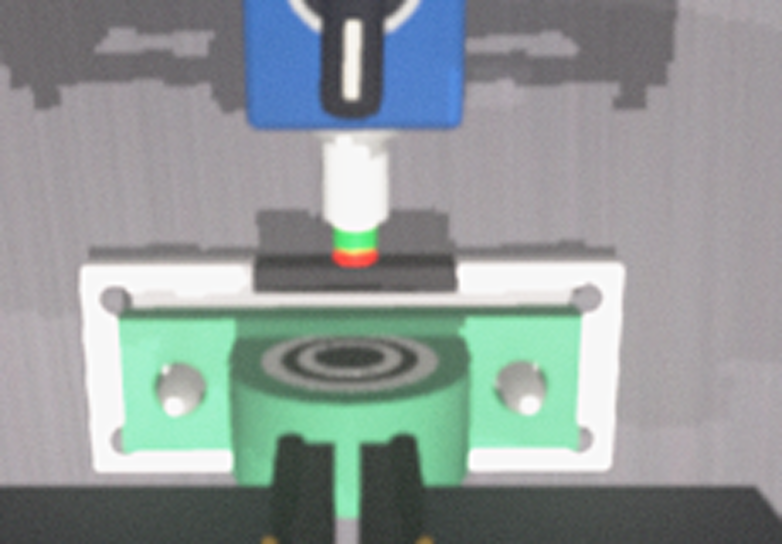

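Run:
```python
from h import *
z=np.load('w13.npz');cm=cam('wrist',dict(tcp_rot=z['rot'],position=z['pos']))
a=np.radians(-3.05);ex=np.array([np.cos(a),np.sin(a)]);ey=np.array([-np.sin(a),np.cos(a)]);o=np.array([.5053,-.0223])
f=lambda u:np.array(u)/3.4+[150,100]
for nm,uv,zz in(('padL',[258,291],.029),('padM',[355,291],.029),('padR',[455,291],.029),('footedge',[180,312],.026),('footedgeR',[520,310],.026),('platefar',[350,263],.012),('plateL near',[160,469],.012)):
    P=onz(cm,[f(uv)],zz)[0];print(nm,(P[:2]-o)@ex*1000,(P[:2]-o)@ey*1000)
d=z['d'];v,u=np.mgrid[160:195,220:290];X=dep(cm,np.c_[u.ravel(),v.ravel()],d[160:195,220:290].ravel());L=np.c_[(X[:,:2]-o)@np.c_[ex,ey],X[:,2]]*1000
Pd=L[(L[:,2]>28)&(L[:,2]<33)];print(np.percentile(Pd[:,1],[1,5,50,95]),len(Pd))
```

```text
padL -25.755953200890623 29.00507438862803
padM 0.7525905208598442 28.834363199894963
padR 28.05863508253582 28.656603501028492
footedge -47.84648875916681 22.262153560570088
footedgeR 46.445861372294154 22.238148625522655
platefar -0.5939698712125672 32.446168647682626
plateL near -58.57492459517862 -31.485391127464215
[28.20855266 28.75286943 33.53412919 51.47776493] 662
```

The pad face is at y≈28.5 mm and the foot side at about 20.5 mm, so the gap is about 8 mm as required. Now the lever's pose.

Run:
```python
from h import *
a=np.radians(-3.05);ex=np.array([np.cos(a),np.sin(a)]);ey=np.array([-np.sin(a),np.cos(a)]);o=np.array([.5053,-.0223])
p,dd=bot.capture('scene');np.savez('sc2.npz',p=p,d=dd)
pt,dt=bot.capture('top')
def rep(nm,cm,p,d,uv):
    u0,v0,u1,v1=uv;c=p[v0:v1,u0:u1].reshape(-1,3).astype(int)
    v,u=np.mgrid[v0:v1,u0:u1];X=dep(cm,np.c_[u.ravel(),v.ravel()],d[v0:v1,u0:u1].ravel())
    red=(c[:,2]>c[:,1]+60)&(c[:,2]>c[:,0]+60)&(d[v0:v1,u0:u1].ravel()>0)
    L=np.c_[(X[:,:2]-o)@np.c_[ex,ey],X[:,2]]*1000;L=L[red]
    L=L[(L[:,0]>-40)&(L[:,0]<40)&(L[:,2]<180)]
    print(nm,len(L))
    for zz in range(95,175,10):
        S=L[abs(L[:,2]-zz)<5]
        if len(S)>3: print('  z',zz,'x',np.percentile(S[:,0],[5,95]).round(1),'y',np.percentile(S[:,1],[5,50,95]).round(1))
for n in('w8','w12'):
    z=np.load(n+'.npz');rep(n,cam('wrist',dict(tcp_rot=z['rot'],position=z['pos'])),z['p'],z['d'],(0,0,512,240))
rep('scene',cam('scene'),p,dd,(280,90,340,180))
rep('top',cam('top'),pt,dt,(90,190,150,240))
```

```text
w8 2101
  z 105 x [-14.8 -13.2] y [200.8 204.7 209. ]
  z 115 x [-14.7 -12.6] y [199.7 204.2 208.9]
  z 125 x [-14.7 -12.1] y [198.3 202.7 207.7]
  z 135 x [-14.7   0.8] y [196.7 201.3 206.6]
  z 145 x [-14.7 -10.6] y [195.3 200.3 205.5]
  z 155 x [-14.7   2. ] y [194.1 198.3 204.5]
  z 165 x [-14.2  12.7] y [193.6 197.3 204.3]
w12 1812
  z 105 x [15.1 16. ] y [200.8 203.9 205.9]
  z 115 x [-6.1 16. ] y [198.4 205.1 207. ]
  z 125 x [-5. 16.] y [196.5 204.9 206.2]
  z 135 x [-4.9 16. ] y [198.1 204.2 205.2]
  z 145 x [-6.3 16. ] y [195.3 202.8 204.1]
  z 155 x [-5.3 16. ] y [194.2 201.3 202.9]
  z 165 x [-11.5  15.1] y [189.8 194.6 200.8]
scene 41
  z 155 x [-7.8 15.9] y [187.  190.7 195.7]
  z 165 x [-8.7 14.4] y [185.  188.1 195.2]
top 49
  z 105 x [-7.2 11.2] y [192.6 193.2 193.5]
  z 115 x [-11.1   9.4] y [191.5 192.4 194.1]
  z 125 x [-11.3   8.2] y [190.5 191.4 193.1]
  z 135 x [-10.    4.9] y [189.7 190.2 191.5]
  z 145 x [-12.    1.6] y [189.  189.8 191.9]
  z 155 x [-11.2  -4.1] y [187.7 188.2 189.8]
```

Emit:
servo_tool:
  increments:
    - [1, [46, 1.1, 0], -0.4]
    - [1, [46, 0, 0], 0]
    - [1, [40, 0, 10], 0]
    - [1, [5.5, 0, 13], 0]
    - [1, [0, 0, 0], 0]

```text
time_s: 23.98
position: [0.5145, 0.1496, 0.1406]
tcp_rot: [[0.047, 0.999, -0.003], [0.999, -0.047, -0.001], [-0.001, -0.003, -1.0]]
force: [0.6, 0.1, -0.5]
opening: 0.001
```

Run:
```python
from h import *
s=bot.read_state();a=np.radians(-3.05);ex=np.array([np.cos(a),np.sin(a)]);ey=np.array([-np.sin(a),np.cos(a)]);o=np.array([.5053,-.0223])
q=s['position'][:2]-o;print('jig',q@ex*1000,q@ey*1000,s['position'][2],s['force'],s['opening'],s['joint_positions'])
p,d=bot.capture('scene');cv2.imwrite('pics/s14.png',cv2.resize(p[60:200,220:370],None,fx=4,fy=4,interpolation=2))
p,d=bot.capture('wrist');cv2.imwrite('pics/w14.png',p)
```

```text
jig 0.05479593076797494 172.15943919005724 0.140613835451179 [ 0.62227773  0.09602373 -0.48704533] 0.001014036609083185 [ 4.27110382e+00  3.01082231e+01  9.92916920e+01 -2.94755584e-02
  5.07858424e+01  7.00656783e+00]
```

View pics/s14.png

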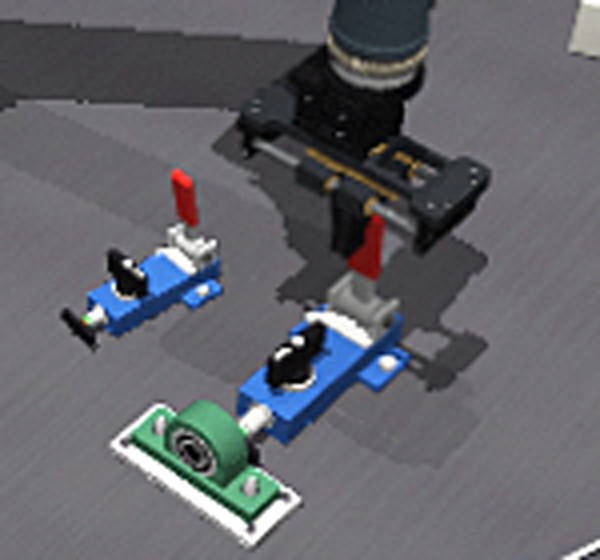

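View pics/w14.png

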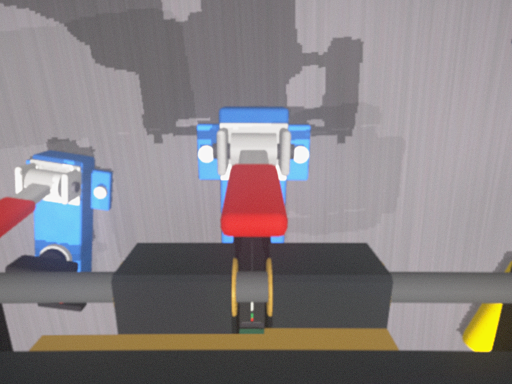

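The closed fingers stand just jig-side of the red lever's tip at (253,215) and centred on it. I'll push outward in small steps.

Emit:
servo_tool:
  increments:
    - [1, [7, 0, 0], 0]
    - [1, [7, 0, 0], 0]
    - [1, [6, 0, 0], 0]
    - [1, [9, 0, 0], 0]
    - [1, [9, 0, 1], 0]

```text
time_s: 24.7
position: [0.5185, 0.1869, 0.1415]
tcp_rot: [[0.05, 0.999, 0.002], [0.999, -0.05, -0.001], [-0.001, 0.002, -1.0]]
force: [-0.2, -5.0, 4.7]
opening: 0.003
```

Emit:
servo_tool:
  increments:
    - [1, [9, 0, 2], 0]
    - [1, [8.5, 0, 2.5], 0]
    - [1, [8, 0, 3.5], 0]
    - [1, [8, 0, 4], 0]
    - [1, [7.5, 0, 5], 0]

```text
time_s: 25.32
position: [0.5207, 0.229, 0.1241]
tcp_rot: [[0.05, 0.999, 0.002], [0.999, -0.05, 0.001], [0.001, 0.002, -1.0]]
force: [0.8, -1.5, 4.6]
opening: 0.006
```

```bash
cat > st.py <<'E'
from h import *
import sys
s=bot.read_state();a=np.radians(-3.05);ex=np.array([np.cos(a),np.sin(a)]);ey=np.array([-np.sin(a),np.cos(a)]);o=np.array([.5053,-.0223])
q=s['position'][:2]-o;print('jig',q@ex*1000,q@ey*1000,s['position'][2],s['force'],s['time_s'])
p,d=bot.capture('scene');cv2.imwrite(f'pics/{sys.argv[1]}.png',cv2.resize(p[60:200,220:370],None,fx=4,fy=4,interpolation=2))
E
python3 st.py s15
```

```text
jig 1.9943590413120222 251.81163744554286 0.1241114417607051 [ 0.79521663 -1.53235298  4.62343749] 25.325
```

View pics/s15.png

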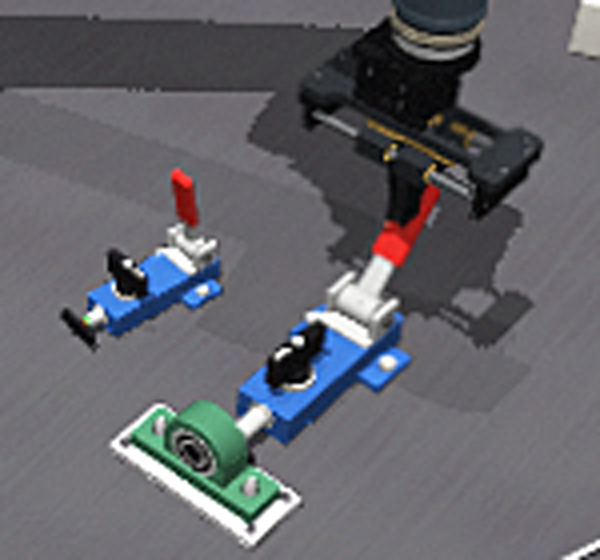

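The lever is swinging outward at about 0.7 rad from upright, with low forces. I'll continue along the arc.

Emit:
servo_tool:
  increments:
    - [1, [7, 0, 6], 0]
    - [1, [6.5, 0, 6.5], 0]
    - [1, [5.5, 0, 7], 0]
    - [1, [5, 0, 7.5], 0]
    - [1, [4.5, 0, 8], 0]

```text
time_s: 26.0
position: [0.5222, 0.2578, 0.0892]
tcp_rot: [[0.05, 0.999, 0.003], [0.999, -0.05, 0.002], [0.002, 0.002, -1.0]]
force: [0.8, -1.2, 5.0]
opening: 0.007
```

Emit:
servo_tool:
  increments:
    - [1, [3.5, 0, 8], 0]
    - [1, [2.5, 0, 8.5], 0]
    - [1, [1.5, 0, 8], 0]
    - [1, [0, 0, 0], 0]

```text
time_s: 26.5
position: [0.5218, 0.265, 0.064]
tcp_rot: [[0.05, 0.999, 0.0], [0.999, -0.05, 0.002], [0.002, 0.0, -1.0]]
force: [0.2, -0.4, 1.6]
opening: 0.01
```

```bash
python3 st.py s16
```

```text
jig 1.17919291684112 287.80999243361725 0.06399603116640362 [ 0.17319833 -0.39375737  1.55322039] 26.5
```

View pics/s16.png

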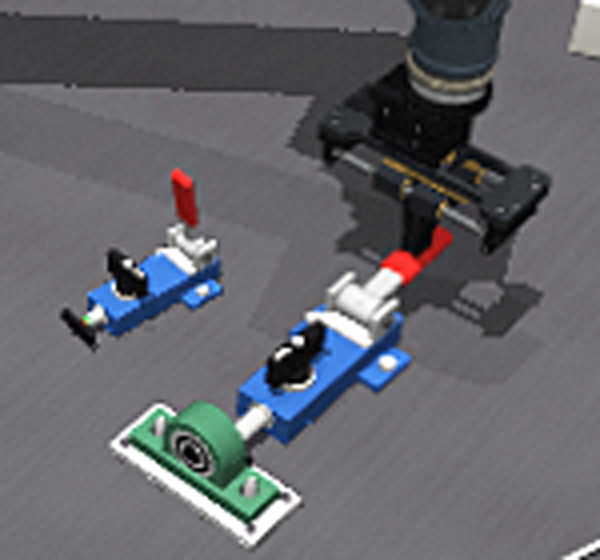

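Emit:
servo_tool:
  increments:
    - [1, [0, 0, 3], 0]
    - [1, [0, 0, 3], 0]
    - [1, [0, 0, 2], 0]
    - [1, [0, 0, 0], 0]

```text
time_s: 27.05
position: [0.5213, 0.2653, 0.0568]
tcp_rot: [[0.051, 0.999, 0.0], [0.999, -0.051, 0.002], [0.002, -0.0, -1.0]]
force: [-1.2, 4.1, 5.5]
opening: 0.006
```

Emit:
servo_tool:
  increments:
    - [1, [0, 0, 1], 0]
    - [1, [0, 0, 0], 0]

```text
time_s: 27.3
position: [0.5213, 0.2654, 0.0561]
tcp_rot: [[0.051, 0.999, 0.0], [0.999, -0.051, 0.002], [0.002, 0.0, -1.0]]
force: [-1.0, 3.7, 6.8]
opening: 0.006
```

Emit:
servo_tool:
  increments:
    - [1, [0, 0, 1], 0]
    - [1, [0, 0, 0], 0]

```text
time_s: 27.55
position: [0.5214, 0.2655, 0.0555]
tcp_rot: [[0.051, 0.999, 0.0], [0.999, -0.051, 0.003], [0.003, 0.0, -1.0]]
force: [-1.4, 3.7, 9.4]
opening: 0.004
```

Emit:
servo_tool:
  increments:
    - [1, [0, 0, 1], 0]
    - [1, [0, 0, 0], 0]

```text
time_s: 27.8
position: [0.5214, 0.2655, 0.0554]
tcp_rot: [[0.051, 0.999, 0.001], [0.999, -0.051, 0.003], [0.003, 0.001, -1.0]]
force: [-2.8, 2.9, 14.5]
opening: 0.002
```

Emit:
servo_tool:
  increments:
    - [1, [0, 0, 1.5], 0]
    - [1, [0, 0, 0], 0]

```text
time_s: 28.05
position: [0.5214, 0.2655, 0.0551]
tcp_rot: [[0.05, 0.999, 0.001], [0.999, -0.05, 0.003], [0.003, 0.001, -1.0]]
force: [-5.1, 2.4, 22.7]
opening: 0.005
```

Emit:
servo_tool:
  increments:
    - [1, [0, 0, -5], 0]
    - [1, [0, 0, -30], 0]
    - [1, [0, 0, -60], 0]
    - [1, [0, 0, -50], 0]
    - [1, [0, 0, 0], 0]

```text
time_s: 28.68
position: [0.5235, 0.2648, 0.2006]
tcp_rot: [[0.05, 0.999, 0.007], [0.999, -0.05, 0.002], [0.003, 0.007, -1.0]]
force: [0.3, -0.3, -0.7]
opening: 0.003
```

Emit:
servo_tool:
  increments:
    - [1, [-55, 0, 0], 0]
    - [1, [-55, 0, 0], 0]
    - [1, [-55, 0, 0], 0]
    - [1, [-55, 0, 0], 0]
    - [1, [0, 0, 0], 0]

```text
time_s: 29.3
position: [0.5092, 0.0411, 0.1951]
tcp_rot: [[0.056, 0.998, -0.005], [0.998, -0.056, 0.0], [-0.0, -0.005, -1.0]]
force: [1.1, 0.1, -0.6]
opening: 0.008
```

```bash
python3 st.py s17; python3 wr.py w17 bearing_center lever_tip; python3 gap.py w17
python3 - <<'E'
from h import *
z=np.load('w17.npz');cv2.imwrite('pics/w17z.png',cv2.resize(z['p'][100:260,150:380],None,fx=3.4,fy=3.4,interpolation=2))
p,d=bot.capture('top');cv2.imwrite('pics/t17.png',p)
E
```

```text
jig 0.4745123235992588 63.564966547205714 0.19507602014201544 [ 1.12091733  0.09883032 -0.63333885] 29.3
29.35 [0.50921734 0.04303353 0.19524093] 86.92065415366214
bearing_center 0.97 [194. 212. 315. 241.] z% [0.0171 0.0268 0.0276 0.0372 0.0683]
   all [505.7  10.4] [ 88.4 129.8] 87.0
lever_tip 0.96 [232.   1. 278.  32.] z% [0.052  0.0612 0.0639 0.0649 0.0662]
   all [516.8 181.4] [20.6 33.6] 86.6
lever_tip 0.61 [ 0. 35. 78. 69.] z% [0.0423 0.0483 0.0829 0.1078 0.1271]
   all [313.3 164.9] [30.1 94.5] 82.2
foot x [-65.06941499  62.29719156] y [-11.40201099  19.27294969] z 27.248752362246304
nut(jig frame) ((0.3992171287536621, 114.22633361816406), (66.74575805664062, 13.976439476013184), 88.20452880859375) z 78.71242694090688
nut world [0.51177634 0.09174329]
bar angle in jig 88.35050955272482
```

View pics/s17.png

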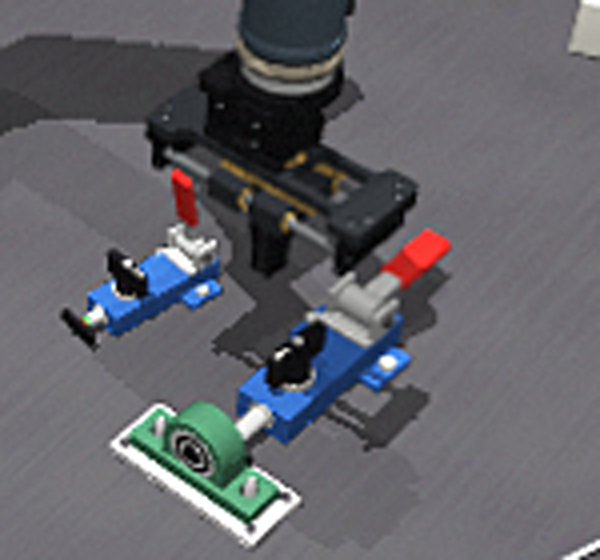

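View pics/w17.png

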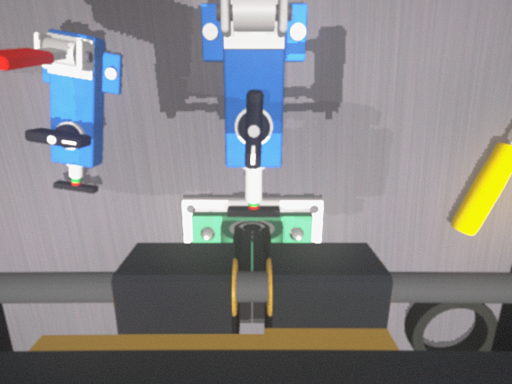

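View pics/w17z.png

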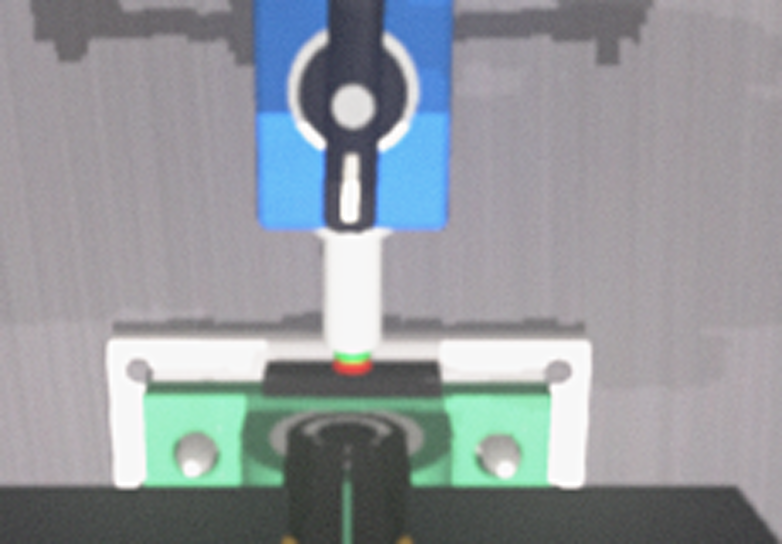

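View pics/t17.png

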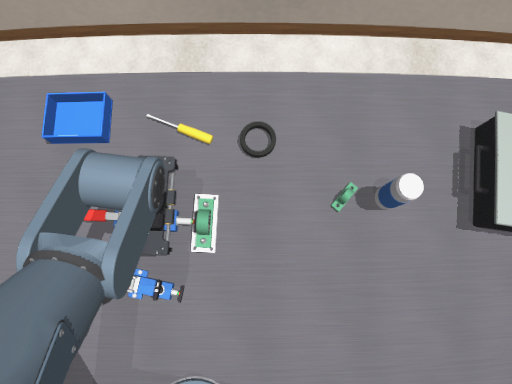

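The pad touches the foot, the sleeve's end stands on the green band at (351,357), the lever is level and the bystanders are in place. Last, I check the lever's angle from depth and the band's remaining width.

Run:
```python
from h import *
a=np.radians(-3.05);ex=np.array([np.cos(a),np.sin(a)]);ey=np.array([-np.sin(a),np.cos(a)]);o=np.array([.5053,-.0223])
for n in('scene','top'):
    p,d=bot.capture(n);cm=cam(n);c=p.astype(int)
    red=(c[...,2]>c[...,1]+60)&(c[...,2]>c[...,0]+60)&(d>0)
    X=cloud(cm,d,red);L=np.c_[(X[:,:2]-o)@np.c_[ex,ey],X[:,2]]*1000
    L=L[(abs(L[:,0])<30)&(L[:,1]>230)&(L[:,1]<345)];L=L[abs(L[:,0])<10]
    print(n,len(L),[ (y,round(float(np.median(L[abs(L[:,1]-y)<6,2])),1)) for y in(255,270,285,300,315) if (abs(L[:,1]-y)<6).sum()>2])
z=np.load('w17.npz');cm=cam('wrist',dict(tcp_rot=z['rot'],position=z['pos']))
f=lambda u:np.array(u)/3.4+[150,100]
for nm,uv,zz in(('sleeve end',[351,352],.026),('green end',[351,361],.026),('red end/pad back',[351,372],.026),('padfront',[351,393],.029)):
    P=onz(cm,[f(uv)],zz)[0];print(nm,(P[:2]-o)@ey*1000)
s=bot.read_state();print(s['force'],s['time_s'])
```

```text
scene 81 [(255, 56.5), (270, 56.4), (285, 54.9), (300, 54.3), (315, 53.0)]
top 149 [(255, 55.4), (270, 54.7), (285, 53.9), (300, 54.3)]
sleeve end 32.70080404259974
green end 29.747887772697542
red end/pad back 26.119567681160714
padfront 20.26545681745915
[-0.00260678 -0.08391392  0.16130118] 29.65
```

```bash
python3 -c "
from rig import bot
print(bot.hand_in())"
```

```text
the job is handed in; nothing more can be done
None
```

The job is done and handed in at about 29.7 s of the 72 s allowed. The bearing is seated and released, the nut was set before the flip, and the lever is shut.

**What I did**
- **Bearing:** I lowered the larger green bearing over both pintles until the plate took its weight, then let go. My first grasp closed on air because I lifted before the fingers had shut. The bearing did not move, and the second grasp held.
- **Nut:** With the lever still up, I turned the larger clamp's wing nut clockwise from about 0.33 to 1.60 rad. The jaws held it about 20° off square, because a square grip would have put the gripper body into the lever.
- **Lever:** I pushed the lever outward and down to its stop, with at most about 23 N at the wrist force sensor.

**Last checks**
- **Seating:** The foot top measured about 27 mm against 26 mm expected. The depth camera reads about 1 mm high elsewhere too.
- **Gap before the flip:** The pad face was 28.5 mm from the jig's origin, so the gap was about 8 mm. One reading of the foot edge, taken on a blurred line, was about 2 mm off the others; I set it aside.
- **Lever and pad:** The lever is level, at or slightly past 1.74 rad. The pad touches the foot, and the sleeve's end stands on the green band with about 3 mm of green still showing.
- **Surroundings:** The spray can, tape and screwdriver looked unmoved in the top picture. The arm was clear, with the wrist force about 0.

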